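# Wipe the stone chips off the grooming board

## Task

Scent-stone chips are scattered on the raised white grooming board. Set the compact, the jar and the nail polish aside on the cork mat, let go of them, then wipe every chip over the board's front edge into its catch trough with the hand scraper, not with the gripper's fingers. Finally stand the scraper upright in its grey rest and stand the compact, the jar and the nail polish back on the white top of the board, and leave everything else on the vanity where it is.

Things in the scene. Friction and masses are not known exactly. Their poses are not given: they have to be found in the camera images.
- board: fixed grooming board: white slab 200 (x) x 240 (y) mm, 35 mm high; origin on the table under its centre. Front edge (-x) open; a rim 6 mm thick stands 8 mm above the white top along the back (x = +100) and sides (y = +-120 mm, also past the trough). Catch trough before the front edge: x -100 to -180 mm, full width, floor 4 mm above the table, front wall 34 mm high
- board_top (a point): centre of the white top of the board, on its surface (35 mm above the table)
- trough_floor (a point): centre of the catch trough's floor, 4 mm above the table
- mat: cork mat, fixed, 200 (x) x 110 (y) x 4 mm; origin at the centre of its underside, on the table
- rest: shallow grey open tray, the scraper's rest, fixed, 124 (x) x 56 (y) x 12 mm outside, walls 4 mm, inner floor 4 mm above the table, so 116 x 48 mm inside; origin at the centre of its underside
- scraper: upright hand scraper, loose, 72 to 117 g: black rubber foot 100 (x) x 26 (y) x 14 mm, white grip on it 66 (x) x 18 (y) mm, from 14 to 64 mm above the underside, to be pinched across its 18 mm. Origin at the centre of the underside, z up. The foot's long faces (normal y) do the wiping; it starts standing in the rest, its x along the rest's x
- polish: squat nail polish bottle, 60 g, loose, starts standing on the board among the chips: body 36 mm across and 30 mm high, black cap 16 mm across from 30 to 60 mm above the underside, to be pinched by the cap; origin at the centre of its underside, z up
- compact: closed round beige plastic compact, 62 mm across, 22.5 mm high, 49 to 98 g, loose, starts standing on the board; origin at the centre of its underside, z up
- jar: frosted glass jar with a metal screw lid, 54 mm across (lid 55 mm), 42 mm high, 91 to 182 g, loose, starts standing on the board; origin at the centre of its underside, z up
- chip0: grey stone chip, a rounded block 22 (x) x 18 (y) x 11 (z) mm, 11 g, loose, starts flat on the white top before the compact and jar; origin at the centre of the face it starts on. Four to eight of the eight chips are present
- chip1: grey stone chip, a rounded block 22 (x) x 18 (y) x 11 (z) mm, 11 g, loose, starts flat on the white top before the compact and jar; origin at the centre of the face it starts on. Four to eight of the eight chips are present
- chip2: grey stone chip, a rounded block 22 (x) x 18 (y) x 11 (z) mm, 11 g, loose, starts flat on the white top before the compact and jar; origin at the centre of the face it starts on. Four to eight of the eight chips are present
- chip3: grey stone chip, a rounded block 22 (x) x 18 (y) x 11 (z) mm, 11 g, loose, starts flat on the white top before the compact and jar; origin at the centre of the face it starts on. Four to eight of the eight chips are present
- chip4: grey stone chip, a rounded block 22 (x) x 18 (y) x 11 (z) mm, 11 g, loose, starts flat on the white top before the compact and jar; origin at the centre of the face it starts on. Four to eight of the eight chips are present
- chip5: grey stone chip, a rounded block 22 (x) x 18 (y) x 11 (z) mm, 11 g, loose, starts flat on the white top before the compact and jar; origin at the centre of the face it starts on. Four to eight of the eight chips are present
- chip6: grey stone chip, a rounded block 22 (x) x 18 (y) x 11 (z) mm, 11 g, loose, starts flat on the white top before the compact and jar; origin at the centre of the face it starts on. Four to eight of the eight chips are present
- chip7: grey stone chip, a rounded block 22 (x) x 18 (y) x 11 (z) mm, 11 g, loose, starts flat on the white top before the compact and jar; origin at the centre of the face it starts on. Four to eight of the eight chips are present
- mirror_stand: bystander: the spring clip stand with the round mirror, origin under its 96 mm wide foot, about 222 mm high, loose; origin at the centre of its underside; to be left alone
- comb: bystander: the comb, lying flat, blue, 170 mm (y) x 28 mm x 5 mm, loose; origin at the centre of its underside; to be left alone
- clipper: bystander: the nail clipper, chrome, 58 mm (x) x 12 mm x 16 mm, loose; origin at the centre of its underside; to be left alone
- lipstick: bystander: the lipstick, standing, 21 mm across, 73 mm high, loose; origin at the centre of its underside; to be left alone
- brush_pot: bystander: the brush pot, white pot 72 mm across, 90 mm high, with brushes standing up to 165 mm, loose; origin at the centre of its underside; to be left alone
- cream_tube: bystander: the hand cream tube, standing, 38 mm across, 110 mm high, loose; origin at the centre of its underside; to be left alone
Mind the look-alikes: they are no part of the job. Several things have the shape of the rest; the one meant has the colours described above.

How it is judged:
On the way, in this order (a step that is already met when the one before it is completed fails the run):
1. the compact, the jar and the nail polish all stand on the cork mat, let go (x of compact in the frame of mat between -0.1 and 0.1 m and y of compact in the frame of mat between -0.055 and 0.055 m and z of compact in the frame of mat between 0 and 0.009 m and angle between each of compact, jar, polish's own z axis and vertical below 0.12 rad and contact force between the fingers and compact below 0.1 N and x of jar in the frame of mat between -0.1 and 0.1 m and y of jar in the frame of mat between -0.055 and 0.055 m and z of jar in the frame of mat between 0 and 0.009 m and contact force between the fingers and jar below 0.1 N and x of polish in the frame of mat between -0.1 and 0.1 m and y of polish in the frame of mat between -0.055 and 0.055 m and z of polish in the frame of mat between 0 and 0.009 m and contact force between the fingers and polish below 0.1 N), for 0.2 s.
2. every chip lies in the trough while the scraper is still held upright, low over the board or the trough (x of chip0 in the frame of board between -0.184 and -0.096 m and y of chip0 in the frame of board between -0.122 and 0.122 m and z of chip0 in the frame of board between -0.002 and 0.034 m and x of chip1 in the frame of board between -0.184 and -0.096 m and y of chip1 in the frame of board between -0.122 and 0.122 m and z of chip1 in the frame of board between -0.002 and 0.034 m and x of chip2 in the frame of board between -0.184 and -0.096 m and y of chip2 in the frame of board between -0.122 and 0.122 m and z of chip2 in the frame of board between -0.002 and 0.034 m and x of chip3 in the frame of board between -0.184 and -0.096 m and y of chip3 in the frame of board between -0.122 and 0.122 m and z of chip3 in the frame of board between -0.002 and 0.034 m and x of chip4 in the frame of board between -0.184 and -0.096 m and y of chip4 in the frame of board between -0.122 and 0.122 m and z of chip4 in the frame of board between -0.002 and 0.034 m and x of chip5 in the frame of board between -0.184 and -0.096 m and y of chip5 in the frame of board between -0.122 and 0.122 m and z of chip5 in the frame of board between -0.002 and 0.034 m and x of chip6 in the frame of board between -0.184 and -0.096 m and y of chip6 in the frame of board between -0.122 and 0.122 m and z of chip6 in the frame of board between -0.002 and 0.034 m and x of chip7 in the frame of board between -0.184 and -0.096 m and y of chip7 in the frame of board between -0.122 and 0.122 m and z of chip7 in the frame of board between -0.002 and 0.034 m and contact force between the fingers and scraper above 1 N and x of scraper in the frame of board between -0.19 and 0.12 m and y of scraper in the frame of board between -0.14 and 0.14 m and z of scraper in the frame of board below 0.11 m and angle between scraper's own z axis and vertical below 0.5 rad), for 0.1 s.
At the end, for the whole second after the job is handed in: All chips present lie in the trough, below the board top; compact, jar and polish stand upright (7 deg), at rest, centred over the white top; the scraper stands upright (7 deg) on the floor of its rest, its centre within 14 mm of the rest's along each side (x of chip0 in the frame of board between -0.184 and -0.096 m and y of chip0 in the frame of board between -0.122 and 0.122 m and z of chip0 in the frame of board between -0.002 and 0.034 m and x of chip1 in the frame of board between -0.184 and -0.096 m and y of chip1 in the frame of board between -0.122 and 0.122 m and z of chip1 in the frame of board between -0.002 and 0.034 m and x of chip2 in the frame of board between -0.184 and -0.096 m and y of chip2 in the frame of board between -0.122 and 0.122 m and z of chip2 in the frame of board between -0.002 and 0.034 m and x of chip3 in the frame of board between -0.184 and -0.096 m and y of chip3 in the frame of board between -0.122 and 0.122 m and z of chip3 in the frame of board between -0.002 and 0.034 m and x of chip4 in the frame of board between -0.184 and -0.096 m and y of chip4 in the frame of board between -0.122 and 0.122 m and z of chip4 in the frame of board between -0.002 and 0.034 m and x of chip5 in the frame of board between -0.184 and -0.096 m and y of chip5 in the frame of board between -0.122 and 0.122 m and z of chip5 in the frame of board between -0.002 and 0.034 m and x of chip6 in the frame of board between -0.184 and -0.096 m and y of chip6 in the frame of board between -0.122 and 0.122 m and z of chip6 in the frame of board between -0.002 and 0.034 m and x of chip7 in the frame of board between -0.184 and -0.096 m and y of chip7 in the frame of board between -0.122 and 0.122 m and z of chip7 in the frame of board between -0.002 and 0.034 m and x of compact in the frame of board between -0.1 and 0.1 m and y of compact in the frame of board between -0.12 and 0.12 m and z of compact in the frame of board between 0.031 and 0.04 m and angle between each of compact, jar, polish, scraper's own z axis and vertical below 0.12 rad and linear speed of each of compact, jar, polish, scraper below 0.03 m/s and x of jar in the frame of board between -0.1 and 0.1 m and y of jar in the frame of board between -0.12 and 0.12 m and z of jar in the frame of board between 0.031 and 0.04 m and x of polish in the frame of board between -0.1 and 0.1 m and y of polish in the frame of board between -0.12 and 0.12 m and z of polish in the frame of board between 0.031 and 0.04 m and x of scraper in the frame of rest between -0.014 and 0.014 m and y of scraper in the frame of rest between -0.014 and 0.014 m and z of scraper in the frame of rest between 0 and 0.008 m); the robot touches nothing.
It fails at once if the fingers pinch or press a chip (more than 2 N) (contact force between the fingers and chip0 above 2 N or contact force between the fingers and chip1 above 2 N or contact force between the fingers and chip2 above 2 N or contact force between the fingers and chip3 above 2 N or contact force between the fingers and chip4 above 2 N or contact force between the fingers and chip5 above 2 N or contact force between the fingers and chip6 above 2 N or contact force between the fingers and chip7 above 2 N).
It fails at once if a bystander (mirror stand, comb, clipper, lipstick, brush pot or cream tube) is moved by more than 20 mm (distance of any of mirror_stand, comb, clipper, lipstick, brush_pot, cream_tube from where it was at the start of the episode above 0.02 m).
Of chip0, chip1, chip2, chip3, chip4, chip5, chip6, chip7 only 4 to 8 are there at a start; the rules pass over those that are not, and their reading is None.
At some moment in a run one of compact, jar may be knocked a few centimetres aside while the robot is not near it.
Once in a run the grip may slacken for a moment while it holds something.
It also fails if it takes over 210 s, if anything falls off the work surface, if the arm or the gripper's body presses on something with over 40 N, if the wrist force passes 120 N, or if a joint passes its speed limit or range.

## Robot

A 6-joint arm with a two-finger parallel gripper is mounted at the origin on the work surface. World frame = base frame: x ahead of the robot, y to its left, z up, the work surface at z = 0. Lengths are in m, angles in rad, forces in N, time in s.
With the tool pointing down it reaches from about 0.3 to 0.75 m from the base axis. Payload 8.5 kg.
Tool frame: the origin (TCP) lies at the very end of the fingers, on their centre line; the grasp point (between the pads) lies 19 mm behind it; z points along the fingers, y is the direction in which the jaws open and shut (so a half turn about z gives the same grasp; the last joint's range is limited). The gripper opens to 88 mm and grips with 3 to 60 N. Pads are 18 mm wide; open, the fingers measure 123 mm over their backs; the gripper's body (75 mm by 187 mm) begins 45 mm behind the grasp point.
Start: joints at [-1.469, 0.381, 1.297, -0, 1.464, -0.215], TCP at [0.171, -0.523, 0.239] pointing down, gripper open.
Joint ranges: [-3.11, 3.11], [-0.89, 2.33], [0.22, 2.48], [-1.42, 4.56], [0.17, 2.85], [-2.88, 2.88]. Speed limits (rad/s): [2.39, 2.39, 3.14, 3.14, 3.14, 3.14].

## Interface

Orientations are given as a unit quaternion [w, x, y, z].
In Python, from workcell import manip gives the robot as it stands.
- The arm moves only by the tool servo_tool, never from a script. Its argument "moves" is text: rows parted by semicolons, each of 5 numbers parted by spaces: the opening, from 0 (shut) to 1 (fully open), then the shift along the tool's x, y, z in units of 0.3 m (1.0 is 0.3 m), then the turn about the tool's z in units of pi rad (1.0 is pi rad). A call has 1 to 12 rows; each row is the pose to reach, as a shift and turn from the pose commanded when the call began, along the tool's axes at that moment, turning the shorter way round; what a row does not reach only later rows make up. A row lasts 1/10 s, in which the tool goes at most 50 mm and 8.59 degrees, less where a joint would pass 70% of its speed; a pose out of reach is approached as far as the arm can. A call with a number of a shift or a turn outside -1 to 1 is refused whole. A call with a gripper value outside its range is refused whole. The fingers move at their own pace and stop on an object; the grip force is fixed at half the most. Time passes only in rows, so rows that repeat a pose let the fingers close. It gives the time, the measured TCP pose, the force and the opening at its end, in the units of the state.
- manip.get_obs(): the state, without advancing time (a new reading comes with each control period).
- manip.grab_frame(name): name is "side" or "top" or "wrist"; returns a dict with "frame" (400x640x3 uint8, red, green, blue), "fx", "fy", "cx", "cy" (pixels), "eye" and "rotation" of the camera in the world. Camera axes: x right, y down, z forward; pixel columns grow to the right and rows downward; lengths in m; the calibration is good to about 2 mm. A picture is of the moment at which its call begins. There is no depth.
- manip.job_done(): hands the job in, once; it reports no verdict.
The state is a dict: "time": time; "joints": joint angles; "joint_velocities": joint speeds; "tau": joint torques, N m; "ee_pos": TCP position; "eef_rot": TCP orientation; "ft_force": force on the tool from outside, world axes, zero at the start; "moment": the same for the moment, N m; "width": finger opening in m.
Only numpy, scipy, OpenCV 4.12 (cv2) and the standard library are available. Lean on these libraries where they do the work, as an engineer would, in place of code of your own. Each camera call takes 0.05 s, during which the arm holds its last target.

## Working session

There is one attempt and no reset: what is moved stays moved. The work goes in short steps, Python scripts to look and compute and a tool call to move; the robot and the scene stay as the last step left them, time stands still between calls to the robot, and variables do not carry over. Pictures are saved under pics/ and viewed, and the job is handed in when it is done.

Besides the shell and the picture viewer there is one more tool, called after "Call:" as a command line: name --argument value ..., lists and objects as JSON in quotes. servo_tool: Moves the arm, as the interface text tells. Shifts and turns lie within -1 to 1; 1 stands for 0.3 m of shift or pi rad of turn. Its arguments: {"type":"object","properties":{"moves":{"type":"string"}},"required":["moves"]}

```bash
ls; mkdir -p pics
python3 - <<'E'
from workcell import manip
import cv2
for n in ("top","side","wrist"):
    f=manip.grab_frame(n)
    cv2.imwrite(f"pics/{n}0.png",f["frame"][:,:,::-1])
    print(n,f["fx"],f["fy"],f["cx"],f["cy"],f["eye"],f["rotation"])
o=manip.get_obs();print({k:o[k] for k in("time","ee_pos","eef_rot","ft_force","width")})
E
```

```text
pics
top 458.72010362104015 458.72010362104015 323.9885293333288 201.1985362907203 [ 0.34666242 -0.02527684  1.28110501] [ 0.0580752  -0.69545775  0.71432565 -0.05200624]
side 462.5657460573187 462.5657460573187 319.42423624702127 203.57969523218355 [-0.06855625 -1.24342696  0.82666264] [-0.49327985  0.83779001 -0.20758184  0.10813261]
wrist 319.728459634805 319.728459634805 319.90493091465214 197.12460203631755 [ 0.23899551 -0.4986269   0.3840301 ] [ 0.11364777  0.80185284 -0.58062988 -0.08357723]
{'time': 0.15, 'ee_pos': array([ 0.17131053, -0.52243126,  0.23831095]), 'eef_rot': array([-5.13883656e-04,  9.87477998e-01,  1.57755946e-01,  1.29860853e-06]), 'ft_force': array([-0.3177877 , -0.49261907, -0.67518793]), 'width': 0.08807662005633056}
```

View pics/top0.png

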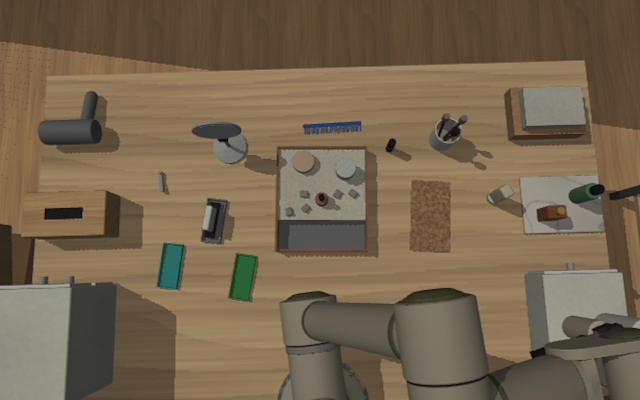

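View pics/side0.png

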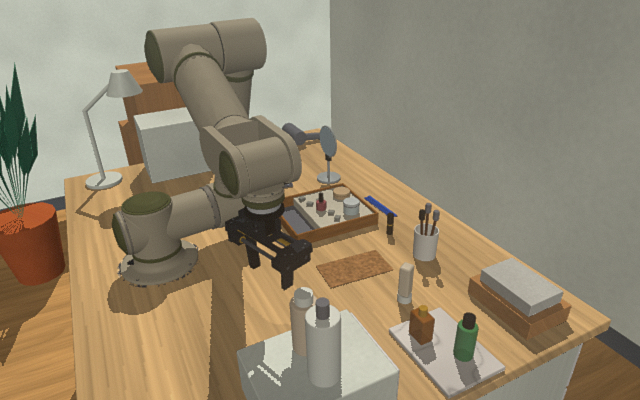

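View pics/wrist0.png

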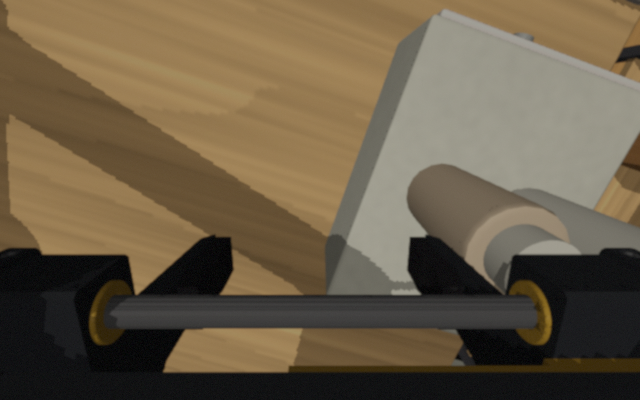

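```bash
cat > h.py <<'E'
from workcell import manip
import cv2, numpy as np
from scipy.spatial.transform import Rotation as R
def grab(n): return manip.grab_frame(n)
def RM(q): return R.from_quat([q[1],q[2],q[3],q[0]]).as_matrix()
def p2w(f,u,v,z):
    d=RM(f["rotation"])@np.array([(u-f["cx"])/f["fx"],(v-f["cy"])/f["fy"],1.])
    e=np.array(f["eye"]); return e+d*(z-e[2])/d[2]
def w2p(f,p):
    c=RM(f["rotation"]).T@(np.array(p)-f["eye"]); return np.array([f["cx"]+f["fx"]*c[0]/c[2],f["cy"]+f["fy"]*c[1]/c[2]])
def save(f,name,box=None,k=1):
    im=f["frame"][:,:,::-1].copy()
    if box: 
        x0,y0,x1,y1=box; im=im[y0:y1,x0:x1]
    if k!=1: im=cv2.resize(im,None,fx=k,fy=k,interpolation=cv2.INTER_CUBIC)
    cv2.imwrite("pics/"+name+".png",im)
def delta(target,yaw=None):
    """shift in tool axes (units 0.3m) from the current measured pose to target; yaw: desired world angle of tool y(jaw) axis"""
    o=manip.get_obs(); M=RM(o["eef_rot"]); d=M.T@(np.array(target)-o["ee_pos"])/0.3
    jy=np.degrees(np.arctan2(M[1,1],M[0,1]))
    return d.round(4),jy
E
python3 - <<'E'
from h import *
import pickle
f=grab("top"); pickle.dump(f,open("top0.pkl","wb"))
save(f,"top_board",(265,135,465,265),4)
save(f,"top_rest",(145,160,275,310),4)
print(RM(manip.get_obs()["eef_rot"]).round(3))
E
```

```text
[[ 0.95   0.312 -0.   ]
 [ 0.312 -0.95   0.001]
 [ 0.    -0.001 -1.   ]]
```

View pics/top_board.png

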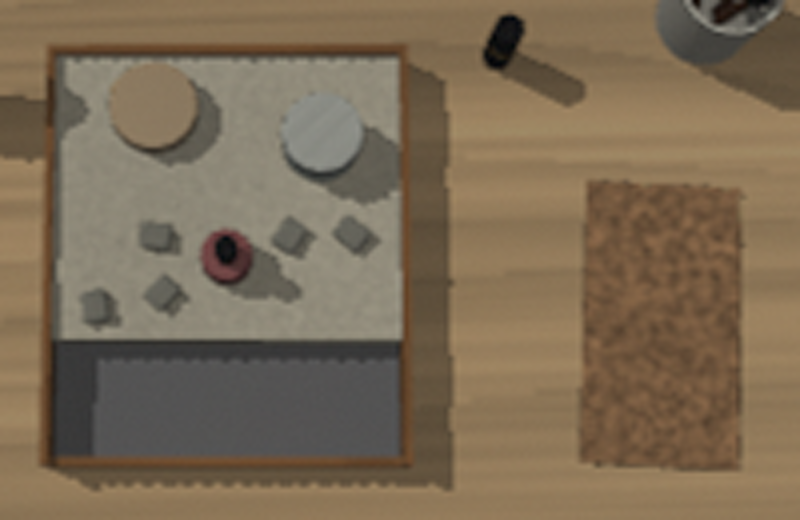

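View pics/top_rest.png

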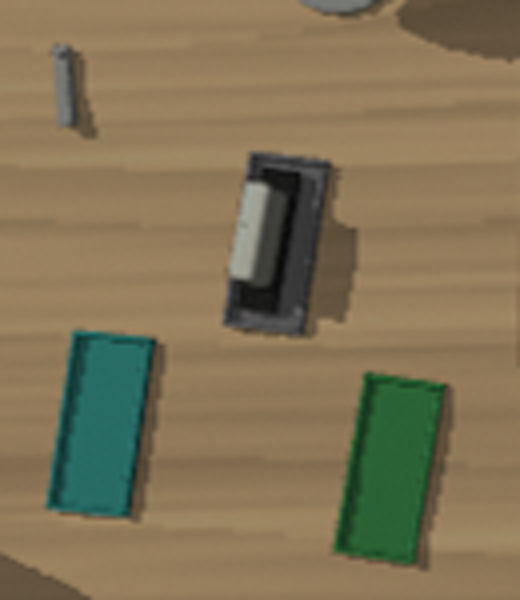

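Run:
```python
from h import *
import pickle
f=pickle.load(open("top0.pkl","rb"))
def B(x,y,z): return p2w(f,265+x/4-.4,135+y/4-.4,z).round(4)
def C(x,y,z): return p2w(f,145+x/4-.4,160+y/4-.4,z).round(4)
for n,a in dict(compact=(153,106,.0575),jar=(322,133,.077),cap=(226,247,.095),body=(227,256,.06),c0=(157,235,.046),c1=(163,292,.046),c2=(96,306,.046),c3=(292,234,.046),c4=(355,233,.046),
 bTL=(50,46,.043),bTR=(408,44,.043),bBL=(42,466,.034),bBR=(412,464,.034),eL=(55,340,.035),eR=(403,341,.035),
 m1=(588,181,.004),m2=(742,188,.004),m3=(740,468,.004),m4=(582,463,.004),lip=(510,28,.073)).items(): print(n,B(*a))
for n,a in dict(r1=(250,152,.012),r2=(330,160,.012),r3=(304,335,.012),r4=(224,327,.012),g1=(246,180,.064),g2=(272,181,.064),g3=(254,284,.064),g4=(230,278,.064)).items(): print(n,C(*a))
```

```text
compact [0.6518 0.0377 0.0575]
jar [ 0.6251 -0.0764  0.077 ]
cap [ 0.5462 -0.0103  0.095 ]
body [ 0.5459 -0.0103  0.06  ]
c0 [0.5641 0.0373 0.046 ]
c1 [0.5246 0.034  0.046 ]
c2 [0.5163 0.0797 0.046 ]
c3 [ 0.5622 -0.0549  0.046 ]
c4 [ 0.5617 -0.098   0.046 ]
bTL [0.7004 0.1095 0.043 ]
bTR [ 0.6946 -0.1397  0.043 ]
bBL [0.4096 0.1188 0.034 ]
bBR [ 0.4043 -0.1315  0.034 ]
eL [0.4951 0.109  0.035 ]
eR [ 0.4879 -0.1286  0.035 ]
m1 [ 0.6018 -0.2666  0.004 ]
m2 [ 0.5937 -0.375   0.004 ]
m3 [ 0.397  -0.3601  0.004 ]
m4 [ 0.4033 -0.2515  0.004 ]
lip [ 0.6954 -0.2066  0.073 ]
r1 [0.5655 0.3113 0.012 ]
r2 [0.5582 0.255  0.012 ]
r3 [0.436  0.2721 0.012 ]
r4 [0.4431 0.3277 0.012 ]
g1 [0.5375 0.3    0.064 ]
g2 [0.5363 0.2825 0.064 ]
g3 [0.4672 0.2937 0.064 ]
g4 [0.4717 0.3098 0.064 ]
```

Call:
servo_tool --moves "1 0.2 -0.1 0 0.03; 1 0.4 -0.2 0 0.06; 1 0.956 -0.465 0 0.101; 1 0.956 -0.465 0 0.101; 1 0.956 -0.465 0 0.101; 1 0.956 -0.465 0 0.101; 1 0.956 -0.465 0 0.101; 1 0.956 -0.465 0 0.101; 1 0.956 -0.465 0 0.101; 1 0.956 -0.465 0 0.101"

```text
time: 1.2
ee_pos: [0.3997, -0.3016, 0.2387]
eef_rot: [-0.0, 1.0, -0.001, -0.0]
ft_force: [0.4, 0.4, 0.5]
width: 0.0885
```

Call:
servo_tool --moves "1 0.1 -0.15 0 0; 1 0.667 -0.972 0 0; 1 0.667 -0.972 0 0; 1 0.667 -0.972 0 0; 1 0.667 -0.972 0 0; 1 0.667 -0.972 0 0; 1 0.667 -0.972 0 0; 1 0.667 -0.972 0 0; 1 0.667 -0.972 0 0; 1 0.667 -0.972 0 0"

```text
time: 2.2
ee_pos: [0.6002, -0.0109, 0.2386]
eef_rot: [0.0, 1.0, -0.001, -0.0]
ft_force: [0.7, -0.5, -0.6]
width: 0.088
```

Run:
```python
from h import *
f=grab("wrist"); save(f,"w1"); print(manip.get_obs()["ee_pos"],f["eye"])
for n,p in dict(compact=(.6518,.0377,.0575),jar=(.6251,-.0764,.077),cap=(.546,-.0103,.095),c0=(.5641,.0373,.046),c1=(.5246,.034,.046),c2=(.5163,.0797,.046),c3=(.5622,-.0549,.046),c4=(.5617,-.098,.046)).items(): print(n,w2p(f,p).round(1))
```

```text
[ 0.60015801 -0.01099557  0.23884874] [ 0.67151932 -0.00942254  0.38441599]
compact [272.8 124.5]
jar [389.6 153.8]
cap [321.1 237.4]
c0 [278.1 204.7]
c1 [282.3 237.5]
c2 [242.9 244.3]
c3 [361.1 206.1]
c4 [399.8 206.5]
```

View pics/w1.png

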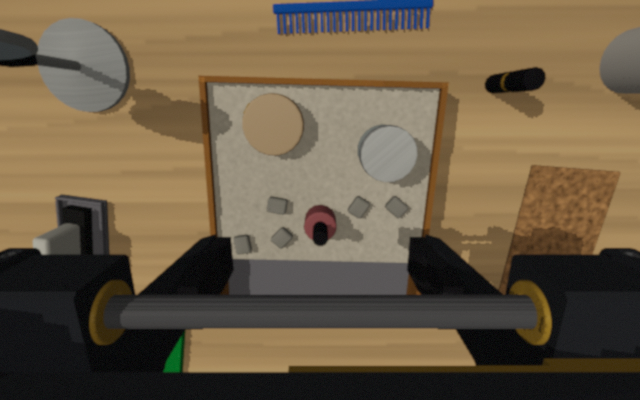

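Call:
servo_tool --moves "1 0.173 -0.162 0.1 0; 1 0.173 -0.162 0.25 0; 1 0.173 -0.162 0.4 0; 1 0.173 -0.162 0.5 0; 1 0.173 -0.162 0.6 0; 1 0.173 -0.162 0.64 0; 1 0.173 -0.162 0.662 0; 1 0.173 -0.162 0.662 0; 0 0.173 -0.162 0.662 0; 0 0.173 -0.162 0.662 0; 0 0.173 -0.162 0.662 0; 0 0.173 -0.162 0.662 0"

```text
time: 3.45
ee_pos: [0.6529, 0.0393, 0.041]
eef_rot: [0.0, 1.0, -0.0, 0.001]
ft_force: [-0.7, -0.3, 2.8]
width: 0.0613
```

Call:
servo_tool --moves "0 0 0 0 0; 0 0 0 0 0; 0 0 0 0 0"

```text
time: 3.75
ee_pos: [0.6529, 0.0393, 0.0409]
eef_rot: [0.0, 1.0, -0.0, 0.001]
ft_force: [-0.9, -1.4, 5.4]
width: 0.0612
```

Call:
servo_tool --moves "0 0 0 -0.05 0; 0 0 0 -0.15 0; 0 0 0 -0.3 0; 0 0 0 -0.4 0; 0 -0.05 0.1 -0.4 0; 0 -0.1 0.25 -0.4 0; 0 -0.15 0.4 -0.4 0; 0 -0.2 0.55 -0.4 0; 0 -0.25 0.7 -0.4 0; 0 -0.293 0.8 -0.4 0; 0 -0.293 0.8 -0.4 0"

```text
time: 4.85
ee_pos: [0.5632, -0.204, 0.1598]
eef_rot: [0.0, 1.0, -0.003, -0.0]
ft_force: [0.4, 0.1, -1.0]
width: 0.061
```

Call:
servo_tool --moves "0 0 0.15 0 0; 0 0 0.3 0 0; 0 0 0.381 0.1 0; 0 0 0.381 0.2 0; 0 0 0.381 0.3 0; 0 0 0.381 0.4 0; 0 0 0.381 0.45 0; 0 0 0.381 0.48 0; 0 0 0.381 0.49 0; 0 0 0.381 0.496 0; 0 0 0.381 0.496 0"

```text
time: 5.95
ee_pos: [0.5649, -0.3149, 0.012]
eef_rot: [0.0, 1.0, -0.0, 0.0]
ft_force: [-0.4, -0.0, -1.3]
width: 0.0613
```

Call:
servo_tool --moves "0 0 0.01 0.003 0; 0 0 0.01 0.006 0; 0 0 0.01 0.006 0"

```text
time: 6.25
ee_pos: [0.5647, -0.3183, 0.01]
eef_rot: [0.0, 1.0, -0.0, 0.0]
ft_force: [0.3, -1.0, 1.3]
width: 0.0616
```

Call:
servo_tool --moves "1 0 0 0 0; 1 0 0 0 0; 1 0 0 0 0; 1 0 0 0 0; 1 0 0 -0.1 0; 1 0 0 -0.25 0; 1 0 0 -0.4 0; 1 0 0 -0.5 0; 1 0 0 -0.5 0"

```text
time: 7.15
ee_pos: [0.5658, -0.3188, 0.1646]
eef_rot: [0.003, 1.0, -0.0, 0.003]
ft_force: [0.0, -1.1, -0.1]
width: 0.0883
```

Run:
```python
from h import *
f=grab("top"); save(f,"t2",(265,135,465,265),4)
print(delta((.6251,-.0764,.051)))
```

```text
(array([ 0.1988, -0.8071,  0.3671]), np.float64(-90.0255385814264))
```

View pics/t2.png

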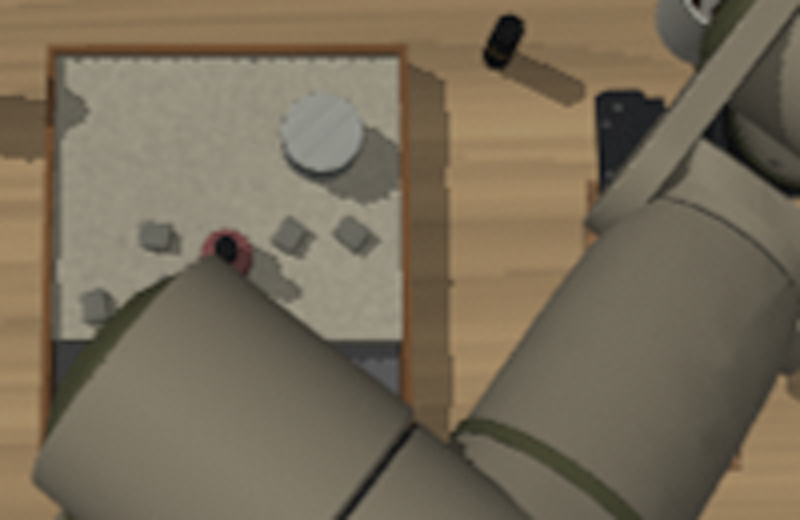

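Call:
servo_tool --moves "1 0.05 -0.15 0 0; 1 0.1 -0.3 0 0; 1 0.15 -0.5 0 0; 1 0.199 -0.65 0 0; 1 0.199 -0.807 0 0; 1 0.199 -0.807 0.05 0; 1 0.199 -0.807 0.15 0; 1 0.199 -0.807 0.25 0; 1 0.199 -0.807 0.33 0; 1 0.199 -0.807 0.36 0; 1 0.199 -0.807 0.367 0; 1 0.199 -0.807 0.367 0"

```text
time: 8.4
ee_pos: [0.6245, -0.0759, 0.0497]
eef_rot: [0.0, 1.0, -0.0, 0.0]
ft_force: [-0.1, -0.1, 1.1]
width: 0.088
```

Call:
servo_tool --moves "0 0 0 0 0; 0 0 0 0 0; 0 0 0 0 0; 0 0 0 0 0; 0 0 0 0 0; 0 0 0 0 0"

```text
time: 9.0
ee_pos: [0.6244, -0.076, 0.0498]
eef_rot: [0.0, 1.0, -0.0, 0.0]
ft_force: [-1.1, -0.6, 2.3]
width: 0.0535
```

Call:
servo_tool --moves "0 0 0 -0.05 0; 0 0 0 -0.15 0; 0 0 0 -0.25 0; 0 -0.05 0.05 -0.25 0; 0 -0.1 0.15 -0.25 0; 0 -0.2 0.3 -0.25 0; 0 -0.3 0.45 -0.25 0; 0 -0.418 0.6 -0.25 0; 0 -0.418 0.72 -0.25 0; 0 -0.418 0.791 -0.25 0; 0 -0.418 0.791 -0.2 0; 0 -0.418 0.791 -0.15 0"

```text
time: 10.2
ee_pos: [0.4985, -0.314, 0.094]
eef_rot: [0.0, 1.0, -0.001, 0.0]
ft_force: [-0.3, 0.2, -0.3]
width: 0.0538
```

Call:
servo_tool --moves "0 0 0 0.1 0; 0 0 0 0.18 0; 0 0 0 0.22 0; 0 0 0 0.24 0; 0 0 0 0.245 0; 0 0 0 0.245 0; 0 0 0 0.245 0"

```text
time: 10.9
ee_pos: [0.4992, -0.3133, 0.0219]
eef_rot: [0.001, 1.0, -0.0, 0.001]
ft_force: [-0.4, -0.2, -1.4]
width: 0.0539
```

Need ~3 mm lower.

Call:
servo_tool --moves "0 0 0 0.004 0; 0 0 0 0.008 0; 0 0 0 0.01 0; 0 0 0 0.01 0"

```text
time: 11.3
ee_pos: [0.499, -0.3132, 0.0188]
eef_rot: [0.0, 1.0, -0.0, 0.0]
ft_force: [-1.3, 1.5, 5.3]
width: 0.0538
```

Call:
servo_tool --moves "1 0 0 0 0; 1 0 0 0 0; 1 0 0 0 0; 1 0 0 0 0; 1 0 0 -0.1 0; 1 0 0 -0.25 0; 1 0 0 -0.4 0; 1 0 0 -0.5 0; 1 0 0 -0.5 0"

```text
time: 12.2
ee_pos: [0.5, -0.3141, 0.1724]
eef_rot: [0.003, 1.0, -0.0, 0.003]
ft_force: [0.2, 0.2, 0.6]
width: 0.0881
```

Run:
```python
from h import *
f=grab("wrist"); save(f,"w3")
print(delta((.546,-.0103,.07)))
for p in ((.565,-.318,.0265),(.499,-.313,.046)): print(w2p(f,p))
```

```text
(array([ 0.1546, -1.0114,  0.3296]), np.float64(-90.02875890688205))
[325.30590374 112.38202968]
[319.77093397 190.28489301]
```

View pics/w3.png

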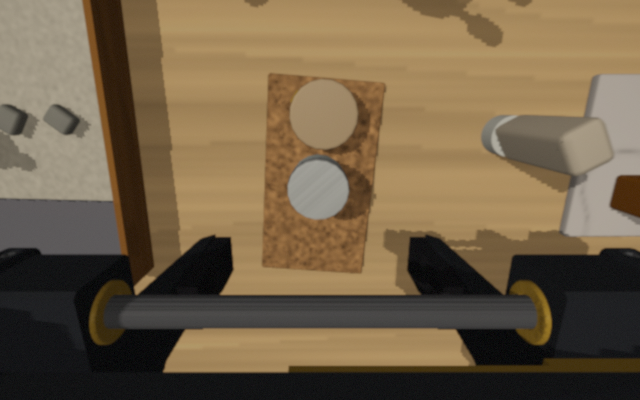

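Call:
servo_tool --moves "1 0.03 -0.1 0 0; 1 0.06 -0.25 0 0; 1 0.155 -0.9 0 0; 1 0.155 -0.9 0 0; 1 0.155 -0.9 0 0; 1 0.155 -0.9 0 0; 1 0.155 -0.9 0 0; 1 0.155 -0.9 0 0; 1 0.155 -0.9 0 0"

```text
time: 13.15
ee_pos: [0.5451, -0.0439, 0.167]
eef_rot: [-0.0, 1.0, -0.001, -0.001]
ft_force: [0.2, -0.1, -1.2]
width: 0.0881
```

Run:
```python
from h import *
f=grab("wrist"); save(f,"w4")
print(delta((.546,-.0103,.07)),w2p(f,(.546,-.0103,.095)))
```

```text
(array([ 0.0029, -0.1131,  0.324 ]), np.float64(-90.12098872956732)) [275.29815952 206.26546085]
```

View pics/w4.png

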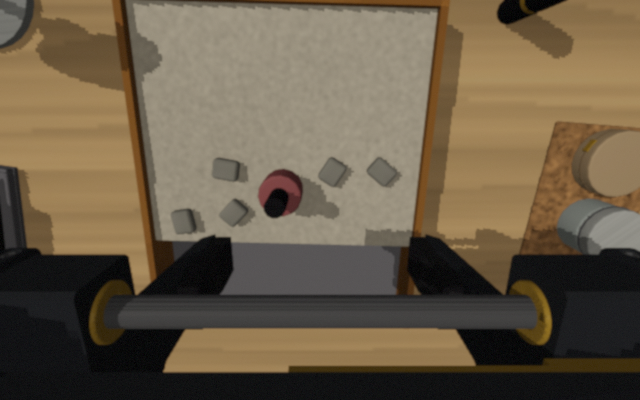

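Call:
servo_tool --moves "1 0.003 -0.06 0 0; 1 0.003 -0.116 0.03 0; 1 0.003 -0.116 0.12 0; 1 0.003 -0.116 0.22 0; 1 0.003 -0.116 0.28 0; 1 0.003 -0.116 0.31 0; 1 0.003 -0.116 0.322 0; 1 0.003 -0.116 0.322 0; 0 0.003 -0.116 0.322 0; 0 0.003 -0.116 0.322 0; 0 0.003 -0.116 0.322 0; 0 0.003 -0.116 0.322 0"

```text
time: 14.4
ee_pos: [0.5465, -0.0083, 0.0717]
eef_rot: [0.0, 1.0, -0.0, 0.0]
ft_force: [0.2, 0.1, 0.1]
width: 0.0583
```

Call:
servo_tool --moves "0 0 0 0 0; 0 0 0 0 0; 0 0 0 0 0; 0 0 0 0 0; 0 0 0 0 0; 0 0 0 0 0"

```text
time: 15.0
ee_pos: [0.5463, -0.0083, 0.0713]
eef_rot: [-0.0, 1.0, -0.0, -0.0]
ft_force: [0.5, -1.4, -0.3]
width: 0.0148
```

Call:
servo_tool --moves "0 0 0 -0.05 0; 0 0 0 -0.15 0; 0 0 0 -0.25 0; 0 -0.05 0.05 -0.25 0; 0 -0.15 0.15 -0.25 0; 0 -0.25 0.3 -0.25 0; 0 -0.3 0.45 -0.25 0; 0 -0.364 0.6 -0.25 0; 0 -0.364 0.75 -0.25 0; 0 -0.364 0.87 -0.25 0; 0 -0.364 0.96 -0.25 0; 0 -0.364 1 -0.25 0"

```text
time: 16.2
ee_pos: [0.4367, -0.3103, 0.1461]
eef_rot: [0.0, 1.0, -0.001, 0.0]
ft_force: [0.1, 0.5, -1.2]
width: 0.015
```

Call:
servo_tool --moves "0 0 0 0.08 0; 0 0 0 0.18 0; 0 0 0 0.26 0; 0 0 0 0.31 0; 0 0 0 0.33 0; 0 0 0 0.34 0; 0 0 0 0.345 0; 0 0 0 0.345 0; 0 0 0 0.345 0"

```text
time: 17.1
ee_pos: [0.4372, -0.3084, 0.0435]
eef_rot: [0.0, 1.0, -0.0, 0.0]
ft_force: [0.7, -0.6, -0.5]
width: 0.015
```

Call:
servo_tool --moves "0 0 0 0.004 0; 0 0 0 0.008 0; 0 0 0 0.011 0; 0 0 0 0.011 0"

```text
time: 17.5
ee_pos: [0.4372, -0.3085, 0.0399]
eef_rot: [0.0, 1.0, -0.0, 0.0]
ft_force: [-0.1, -0.1, 4.7]
width: 0.0152
```

Call:
servo_tool --moves "0.5 0 0 0 0; 0.5 0 0 0 0; 0.5 0 0 0 0; 0.5 0 0 -0.02 0; 0.5 0 0 -0.1 0; 0.5 0 0 -0.25 0; 0.5 0 0 -0.4 0; 0.5 0 0 -0.5 0; 0.5 0 0 -0.5 0"

```text
time: 18.4
ee_pos: [0.4381, -0.3092, 0.194]
eef_rot: [0.003, 1.0, -0.0, 0.003]
ft_force: [0.5, -0.7, 0.0]
width: 0.0441
```

Run:
```python
from h import *
f=grab("wrist"); save(f,"w5")
print(manip.get_obs()["time"])
for p in ((.565,-.318,.0265),(.499,-.313,.046),(.437,-.3086,.064)): print(w2p(f,p))
```

```text
18.45
[330.42220393  40.28497507]
[324.98324247 116.96076334]
[320.18106189 189.23321076]
```

View pics/w5.png

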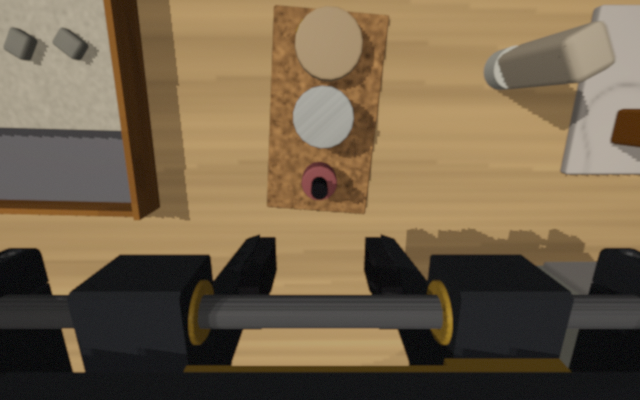

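Call:
servo_tool --moves "0.5 0.02 -0.1 0 0; 0.5 0.05 -0.25 0 0; 0.5 0.1 -0.98 0 0; 0.5 0.1 -0.98 0 0; 0.5 0.1 -0.98 0 0; 0.5 0.1 -0.98 0 0; 0.5 0.1 -0.98 0 0; 0.5 0.1 -0.98 0 0; 0.5 0.1 -0.98 0 0; 0.5 0.1 -0.98 0 0"

```text
time: 19.45
ee_pos: [0.467, -0.0153, 0.189]
eef_rot: [-0.0, 1.0, -0.001, -0.001]
ft_force: [0.2, -0.2, 1.4]
width: 0.0441
```

Call:
servo_tool --moves "0.5 0.02 -0.1 0 0; 0.5 0.05 -0.25 0 0; 0.5 0.05 -0.8 0 0.044; 0.5 0.05 -0.8 0 0.044; 0.5 0.05 -0.8 0 0.044; 0.5 0.05 -0.8 0 0.044; 0.5 0.05 -0.8 0 0.044; 0.5 0.05 -0.8 0 0.044"

```text
time: 20.25
ee_pos: [0.4826, 0.2246, 0.1892]
eef_rot: [0.0, 0.998, -0.07, -0.0]
ft_force: [0.4, -1.2, -0.5]
width: 0.0439
```

Run:
```python
from h import *
f=grab("wrist"); save(f,"w6")
o=manip.get_obs();print(o["time"],o["ee_pos"],o["joints"],delta((.503,.2965,.045)))
print(w2p(f,(.503,.2965,.064)))
```

```text
20.3 [0.48264247 0.22419934 0.189263  ] [ 2.12375476e-01  3.91909233e-01  1.43064899e+00 -2.90590079e-04
  1.31972888e+00  1.92373552e+00] (array([ 0.0337, -0.2484,  0.4807]), np.float64(-98.04955770560626))
[236.17440906 176.92090807]
```

View pics/w6.png

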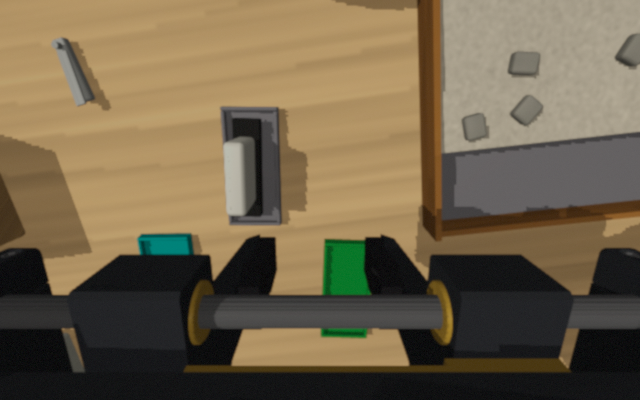

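Run:
```python
from h import *
f=grab("wrist"); save(f,"w6z",(200,95,300,235),5)
import pickle; pickle.dump(f,open("w6.pkl","wb"))
```

```text
(no output)
```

View pics/w6z.png

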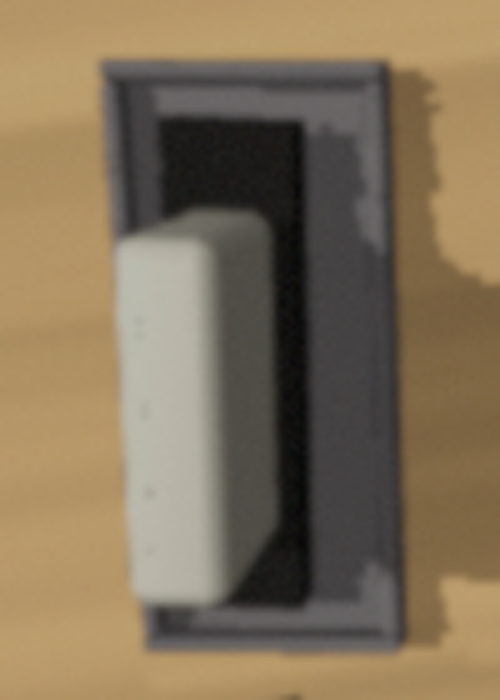

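Run:
```python
from h import *
import pickle
f=pickle.load(open("w6.pkl","rb"))
def C(x,y,z): return p2w(f,200+x/5-.4,95+y/5-.4,z).round(4)
def q(pts,z):
    P=np.array([C(*p,z) for p in pts]); print(P[:,:2].tolist()); v=(P[0]+P[1]-P[2]-P[3])[:2]
    print("centre",P.mean(0),"yaw deg",np.degrees(np.arctan2(v[1],v[0])), "len",np.linalg.norm(v)/2,"w",np.linalg.norm((P[1]+P[2]-P[0]-P[3])[:2])/2)
q([(117,238),(213,238),(218,603),(133,601)],.066)
q([(102,62),(386,63),(403,650),(147,648)],.012)
q([(162,118),(303,122),(309,606),(185,604)],.018)
```

```text
[[0.5341, 0.3001], [0.5318, 0.2843], [0.4684, 0.2968], [0.4709, 0.3117]]
centre [0.5013   0.298225 0.066   ] yaw deg -10.77805876274007 len 0.06443673253665187 w 0.01553648930743365
[[0.5638, 0.3124], [0.5559, 0.2577], [0.4352, 0.2757], [0.4434, 0.3303]]
centre [0.499575 0.294025 0.012   ] yaw deg -8.469166016784472 len 0.1218790589067703 w 0.05523970492318004
[[0.5519, 0.3015], [0.5473, 0.2747], [0.4499, 0.2924], [0.454, 0.3181]]
centre [0.500775 0.296675 0.018   ] yaw deg -9.961112098591517 len 0.09914456616476768 w 0.026607987522546696
```

Call:
servo_tool --moves "0.5 0.03 -0.1 0 0.009; 0.5 0.03 -0.25 0.1 0.009; 0.5 0.03 -0.25 0.25 0.009; 0.5 0.03 -0.25 0.38 0.009; 0.5 0.03 -0.25 0.47 0.009; 0.5 0.03 -0.25 0.51 0.009; 0.5 0.03 -0.25 0.53 0.009; 0.5 0.03 -0.25 0.536 0.009; 0.5 0.03 -0.25 0.536 0.009; 0 0.03 -0.25 0.536 0.009; 0 0.03 -0.25 0.536 0.009; 0 0.03 -0.25 0.536 0.009"

```text
time: 21.55
ee_pos: [0.5017, 0.2989, 0.0293]
eef_rot: [-0.0, 0.997, -0.083, 0.0]
ft_force: [-0.6, -2.9, 0.6]
width: 0.022
```

Call:
servo_tool --moves "0 0 0 0 0; 0 0 0 0 0; 0 0 0 0 0; 0 0 0 0 0; 0 0 0 0 0"

```text
time: 22.05
ee_pos: [0.5016, 0.2988, 0.0291]
eef_rot: [-0.0, 0.997, -0.083, 0.0]
ft_force: [-2.0, -1.2, 5.5]
width: 0.0179
```

Call:
servo_tool --moves "0 0 0 -0.05 0; 0 0 0 -0.12 0; 0 0 0 -0.22 0; 0 0 0 -0.32 0; 0 0 0 -0.35 0; 0 0 0 -0.35 0"

```text
time: 22.65
ee_pos: [0.5018, 0.2989, 0.1341]
eef_rot: [-0.0, 0.997, -0.083, 0.001]
ft_force: [0.4, 0.2, -1.4]
width: 0.0175
```

Run:
```python
from h import *
print(delta((.623,.0516,.1342)),manip.get_obs()["width"])
f=grab("top"); save(f,"t7",(145,160,275,310),4)
```

```text
(array([ 5.355e-01,  7.459e-01, -2.000e-04]), np.float64(-99.56483394502509)) 0.017503297426095604
```

View pics/t7.png

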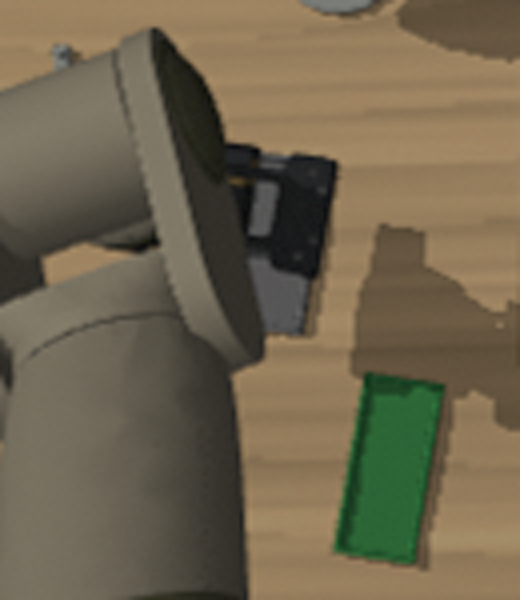

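Call:
servo_tool --moves "0 0.03 0.1 0 0; 0 0.05 0.25 0 0; 0 0.08 0.42 0 0; 0 0.1 0.55 0 -0.04; 0 0.2 0.65 0 -0.09; 0 0.3 0.746 0 -0.13; 0 0.4 0.746 0 -0.17; 0 0.48 0.746 0 -0.21; 0 0.535 0.746 0 -0.25; 0 0.535 0.746 0 -0.29; 0 0.535 0.746 0 -0.33; 0 0.535 0.746 0 -0.37"

```text
time: 23.9
ee_pos: [0.6219, 0.0514, 0.1311]
eef_rot: [-0.001, 0.877, 0.48, -0.002]
ft_force: [0.1, 0.3, -1.2]
width: 0.0178
```

Call:
servo_tool --moves "0 0 0 0 -0.04; 0 0 0 0 -0.08; 0 0 0 0 -0.12; 0 0 0 0 -0.16; 0 0 0 0 -0.174; 0 0 0 0 -0.174; 0 0 0 0 -0.174"

```text
time: 24.6
ee_pos: [0.6222, 0.0515, 0.1323]
eef_rot: [-0.001, 0.718, 0.696, -0.001]
ft_force: [-0.0, -0.4, -1.1]
width: 0.0175
```

Run:
```python
from h import *
f=grab("wrist"); save(f,"w8");f=grab("side"); save(f,"s8",(260,150,420,270),4)
o=manip.get_obs();print(o["width"],o["ee_pos"],delta((.623,.0516,.0612)))
```

```text
0.01760889724227226 [0.62237933 0.05144781 0.13292227] (array([0.0005, 0.0024, 0.2391]), np.float64(-1.7094461632087565))
```

View pics/w8.png

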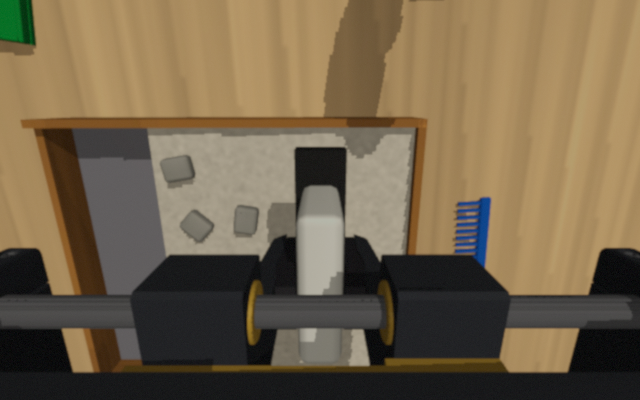

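View pics/s8.png

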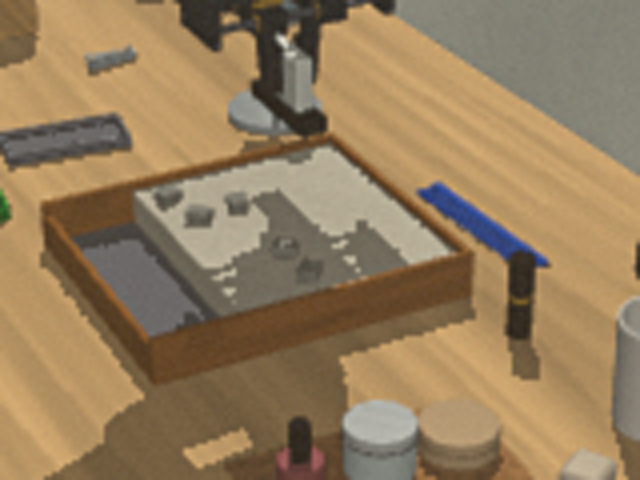

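Run:
```python
from h import *
f=grab("wrist")
print(p2w(f,320,148,.122),p2w(f,320,128,.043),p2w(f,320,120,.043), p2w(f,296,148,.122),p2w(f,345,148,.122))
for u,v in((160,150),(163,230)): print(p2w(f,u,v,.035))
```

```text
[0.62328297 0.1043373  0.122     ] [0.62322602 0.10846754 0.043     ] [0.62339178 0.11408838 0.043     ] [0.6115597  0.10468009 0.122     ] [0.63548996 0.10398036 0.122     ]
[0.50082574 0.09508049 0.035     ]
[0.49224598 0.02988192 0.035     ]
```

Call:
servo_tool --moves "0 -0.01 0 0.06 0; 0 -0.01 0 0.14 0; 0 -0.01 0 0.2 0; 0 -0.01 0 0.225 0; 0 -0.01 0 0.232 0; 0 -0.01 0 0.236 0; 0 -0.01 0 0.236 0; 0 -0.01 0 0.236 0"

```text
time: 25.55
ee_pos: [0.6229, 0.0484, 0.0637]
eef_rot: [0.001, 0.717, 0.697, 0.0]
ft_force: [-0.1, 0.3, -0.8]
width: 0.0178
```

Call:
servo_tool --moves "0 0 0 0.007 0; 0 0 -0.03 0.008 0; 0 0 -0.06 0.008 0; 0 0 -0.09 0.008 0; 0 0 -0.12 0.008 0; 0 0 -0.15 0.008 0; 0 0 -0.18 0.008 0; 0 0 -0.21 0.008 0; 0 0 -0.24 0.008 0; 0 0 -0.27 0.008 0; 0 0 -0.3 0.008 0; 0 0 -0.3 0.008 0"

```text
time: 26.75
ee_pos: [0.5314, 0.0511, 0.0606]
eef_rot: [-0.0, 0.717, 0.697, -0.0]
ft_force: [-0.2, 0.4, -1.3]
width: 0.0176
```

Run:
```python
from h import *
f=grab("wrist"); save(f,"w9");f=grab("side"); save(f,"s9",(260,150,420,270),4)
o=manip.get_obs();print(o["width"],o["ee_pos"])
```

```text
0.017734919537010983 [0.53266846 0.05098169 0.06066788]
```

View pics/w9.png

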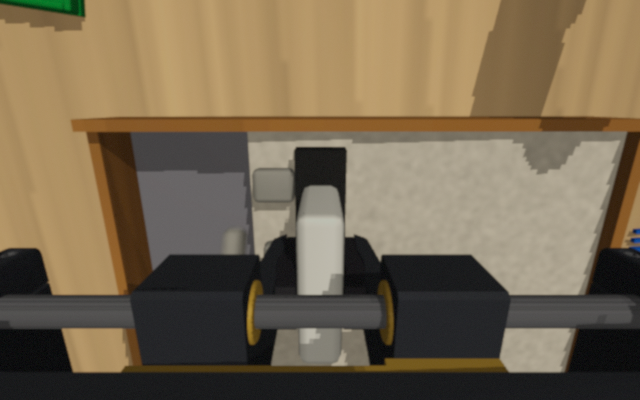

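View pics/s9.png

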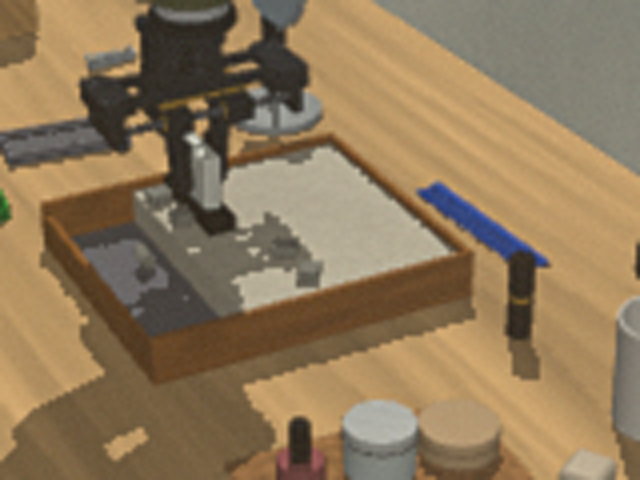

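Call:
servo_tool --moves "0 0 -0.03 0 0; 0 0 -0.06 0 0; 0 0 -0.09 0 0; 0 0 -0.12 0 0; 0 0 -0.15 0 0; 0 0 -0.18 0 0; 0 0 -0.195 0 0; 0 0 -0.195 0 0; 0 0 -0.195 0 0"

```text
time: 27.75
ee_pos: [0.4744, 0.0526, 0.0607]
eef_rot: [0.0, 0.717, 0.697, 0.0]
ft_force: [0.9, 0.2, -1.2]
width: 0.0175
```

Run:
```python
from h import *
f=grab("wrist"); save(f,"w10");f=grab("side"); save(f,"s10",(260,150,420,270),4)
o=manip.get_obs();print(o["width"],o["ee_pos"])
```

```text
0.017522237739656842 [0.47447217 0.05263638 0.06056696]
```

View pics/w10.png

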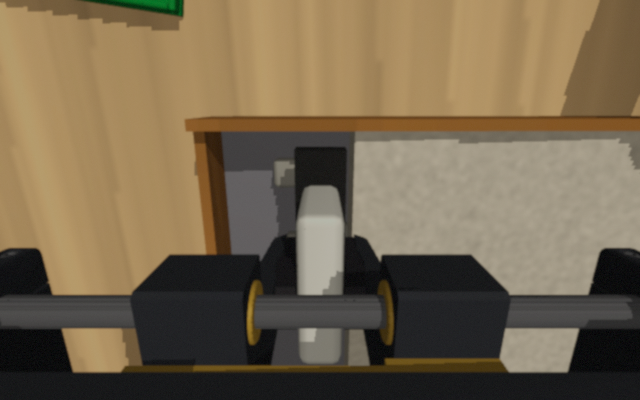

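View pics/s10.png

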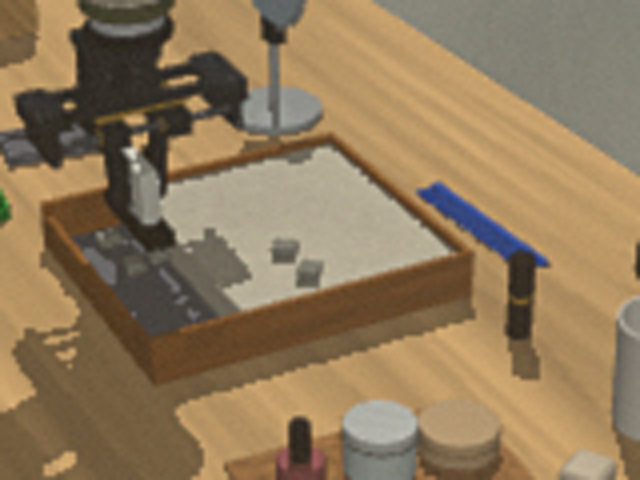

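Call:
servo_tool --moves "0 0 0 -0.05 0; 0 0 0 -0.14 0; 0 -0.05 0.05 -0.14 0; 0 -0.15 0.15 -0.14 0; 0 -0.27 0.3 -0.14 0; 0 -0.38 0.44 -0.14 0; 0 -0.412 0.498 -0.14 0; 0 -0.412 0.498 -0.14 0; 0 -0.412 0.498 -0.07 0; 0 -0.412 0.498 -0.02 0; 0 -0.412 0.498 0 0; 0 -0.412 0.498 0 0"

```text
time: 29.05
ee_pos: [0.6195, -0.0746, 0.0607]
eef_rot: [-0.0, 0.717, 0.697, -0.0]
ft_force: [-0.1, -0.3, -1.3]
width: 0.0177
```

Run:
```python
from h import *
f=grab("wrist"); save(f,"w11");f=grab("side"); save(f,"s11",(260,150,420,270),4)
o=manip.get_obs();print(o["width"],o["ee_pos"],o["ft_force"])
```

```text
0.017638587473191802 [ 0.61981314 -0.07479031  0.06093538] [-0.27287399  0.07837382 -0.80597201]
```

View pics/w11.png

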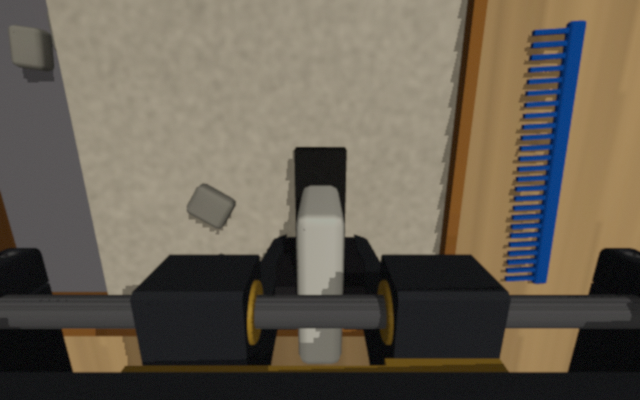

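View pics/s11.png

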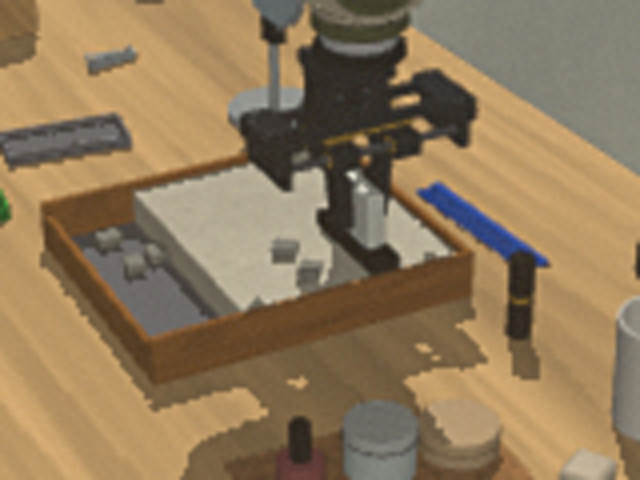

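Call:
servo_tool --moves "0 0 -0.03 0 0; 0 0 -0.06 0 0; 0 0 -0.09 0 0; 0 0 -0.12 0 0; 0 0 -0.15 0 0; 0 0 -0.18 0 0; 0 0 -0.21 0 0; 0 0 -0.24 0 0; 0 0 -0.27 0 0; 0 0 -0.3 0 0; 0 0 -0.33 0 0; 0 0 -0.36 0 0"

```text
time: 30.35
ee_pos: [0.5112, -0.072, 0.0606]
eef_rot: [0.0, 0.717, 0.697, 0.0]
ft_force: [-0.1, -0.0, -0.6]
width: 0.0176
```

Call:
servo_tool --moves "0 0 -0.03 0 0; 0 0 -0.06 0 0; 0 0 -0.09 0 0; 0 0 -0.12 0 0; 0 0 -0.13 0 0; 0 0 -0.13 0 0; 0 0 -0.13 0 0"

```text
time: 31.05
ee_pos: [0.4732, -0.071, 0.0606]
eef_rot: [0.0, 0.717, 0.697, 0.0]
ft_force: [0.4, 0.8, -0.5]
width: 0.0179
```

Run:
```python
from h import *
f=grab("wrist"); save(f,"w12");f=grab("side"); save(f,"s12",(260,150,420,270),4)
o=manip.get_obs();print(o["width"],o["ee_pos"],o["ft_force"])
```

```text
0.017801751519324074 [ 0.47326702 -0.07100151  0.06054446] [-0.03452475  0.09834702 -1.15437811]
```

View pics/s12.png

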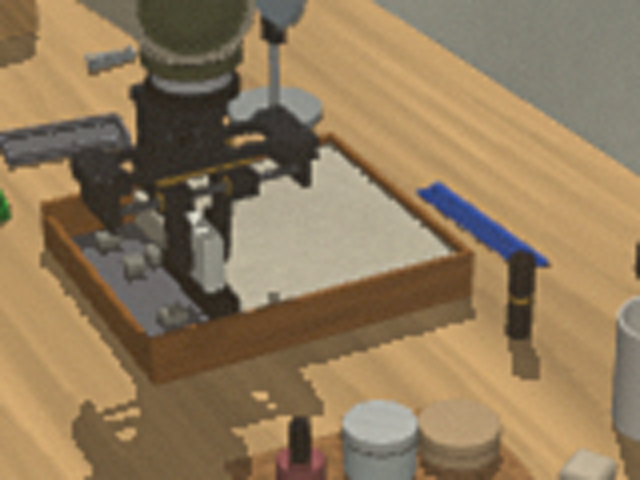

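Call:
servo_tool --moves "0 0 0 -0.05 0; 0 0 0 -0.13 0; 0 0 0.1 -0.13 0; 0 0 0.25 -0.13 0; 0 0 0.4 -0.13 0; 0 0 0.5 -0.13 0; 0 0 0.5 -0.13 0; 0 0 0.5 -0.13 0"

```text
time: 31.95
ee_pos: [0.6227, -0.075, 0.0988]
eef_rot: [-0.001, 0.717, 0.697, -0.0]
ft_force: [-0.2, -0.2, -1.1]
width: 0.0174
```

Run:
```python
from h import *
f=grab("wrist"); save(f,"w13");f=grab("side"); save(f,"s13",(260,150,420,270),4);f=grab("top"); save(f,"t13",(265,135,465,265),4)
o=manip.get_obs();print(o["width"],o["ee_pos"],o["ft_force"])
```

```text
0.01724872673135251 [ 0.6220175  -0.07516309  0.09961107] [-0.38574473  0.14434194 -1.55092205]
```

View pics/w13.png

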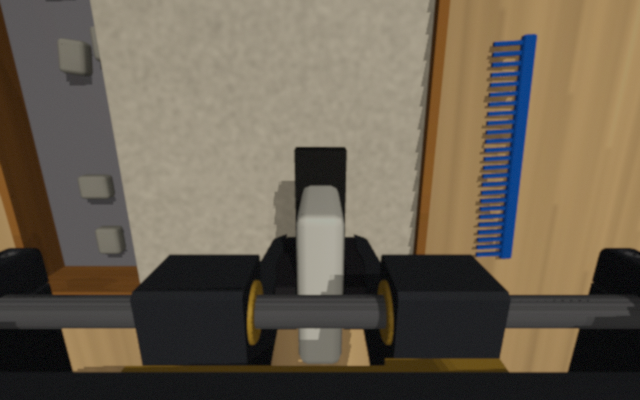

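View pics/s13.png

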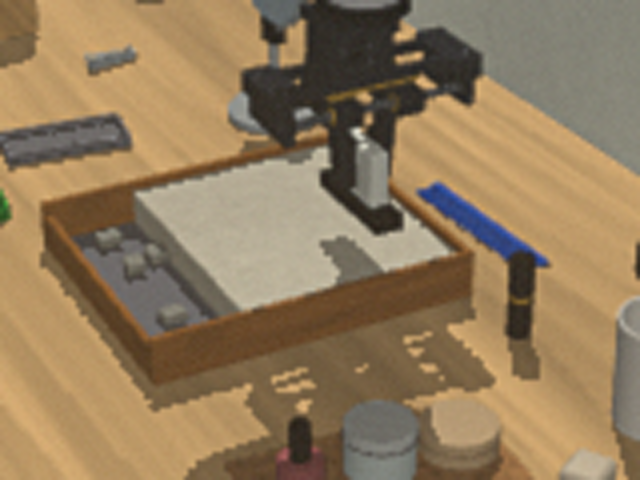

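View pics/t13.png

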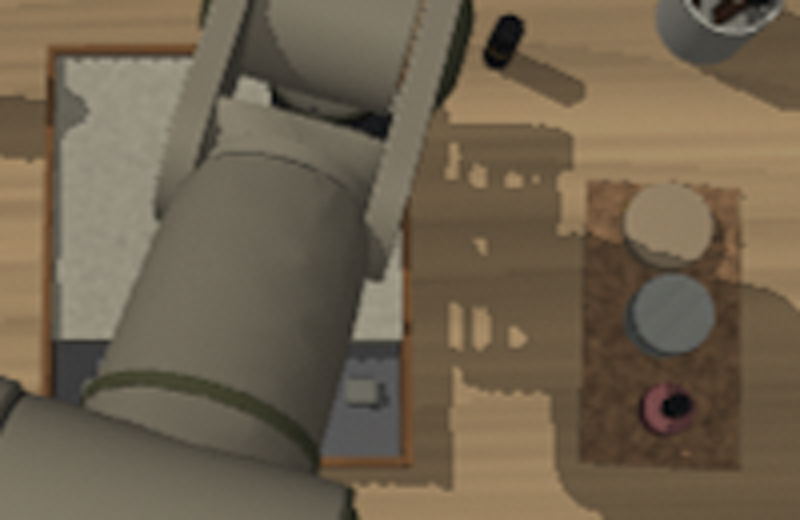

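Call:
servo_tool --moves "0 0 -0.05 -0.05 0.04; 0 0 -0.12 -0.12 0.08; 0 0 -0.2 -0.15 0.12; 0 0.05 -0.28 -0.15 0.16; 0 0.1 -0.36 -0.15 0.2; 0 0.2 -0.42 -0.15 0.24; 0 0.3 -0.44 -0.15 0.28; 0 0.4 -0.44 -0.15 0.32; 0 0.5 -0.44 -0.15 0.36; 0 0.5 -0.44 -0.15 0.4; 0 0.5 -0.44 -0.15 0.44; 0 0.5 -0.44 -0.15 0.48"

```text
time: 33.3
ee_pos: [0.4945, 0.0787, 0.1449]
eef_rot: [0.0, 1.0, 0.015, 0.0]
ft_force: [-0.5, -0.2, -0.6]
width: 0.0178
```

Call:
servo_tool --moves "0 0 0 0 0.04; 0 0 0 0 0.057; 0 0 0 0 0.057; 0 0 0 0 0.057"

```text
time: 33.7
ee_pos: [0.4948, 0.0784, 0.1448]
eef_rot: [-0.0, 0.997, -0.072, 0.0]
ft_force: [-0.4, 0.3, -1.3]
width: 0.0177
```

Run:
```python
from h import *
o=manip.get_obs();print(o["width"],o["ee_pos"],o["ft_force"],delta((.5005,.2955,.0291)))
f=grab("side"); save(f,"s14",(240,110,400,230),4)
```

```text
0.017669071695678405 [0.49482097 0.0784089  0.14478994] [-0.42829076  0.31833061 -1.30960537] (array([-0.0849, -0.7189,  0.3856]), np.float64(-98.22608761182717))
```

View pics/s14.png

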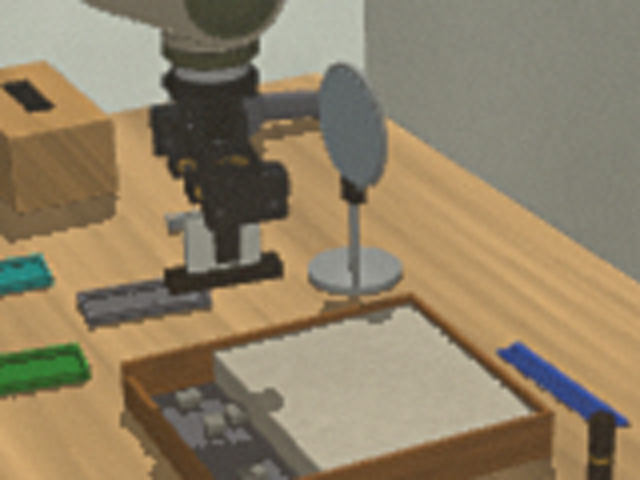

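Scraper is upright. Moving over the rest and down partway.

Call:
servo_tool --moves "0 -0.01 -0.08 0 0; 0 -0.03 -0.2 0 0; 0 -0.05 -0.35 0 0; 0 -0.07 -0.5 0 0; 0 -0.085 -0.62 0 0; 0 -0.085 -0.69 0 0; 0 -0.085 -0.719 0 0; 0 -0.085 -0.719 0.1 0; 0 -0.085 -0.719 0.2 0; 0 -0.085 -0.719 0.28 0; 0 -0.085 -0.719 0.3 0; 0 -0.085 -0.719 0.3 0"

```text
time: 34.95
ee_pos: [0.5012, 0.2949, 0.0543]
eef_rot: [0.0, 0.997, -0.073, -0.001]
ft_force: [0.2, -0.2, -0.7]
width: 0.0177
```

Run:
```python
from h import *
o=manip.get_obs();print(o["width"],o["ee_pos"],o["ft_force"],delta((.5005,.2955,.0291)))
f=grab("side"); save(f,"s15",(240,160,320,220),8)
f=grab("wrist"); save(f,"w15")
```

```text
0.017662604365164526 [0.50116495 0.29493272 0.05432788] [ 0.22995002 -0.2246293  -0.74919248] (array([-0.0024, -0.0016,  0.0841]), np.float64(-98.33167250104941))
```

View pics/s15.png

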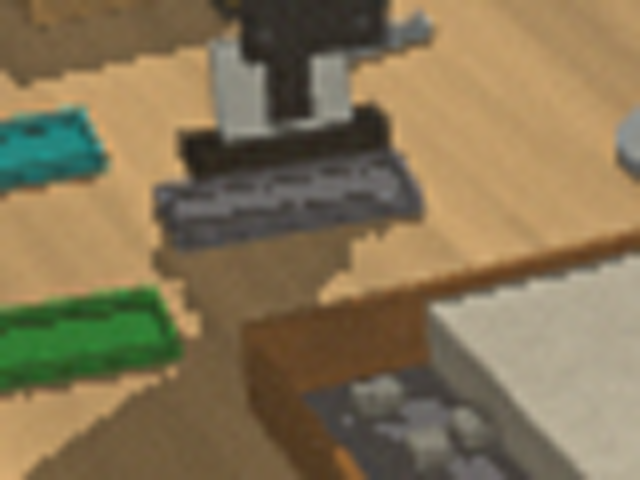

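View pics/w15.png

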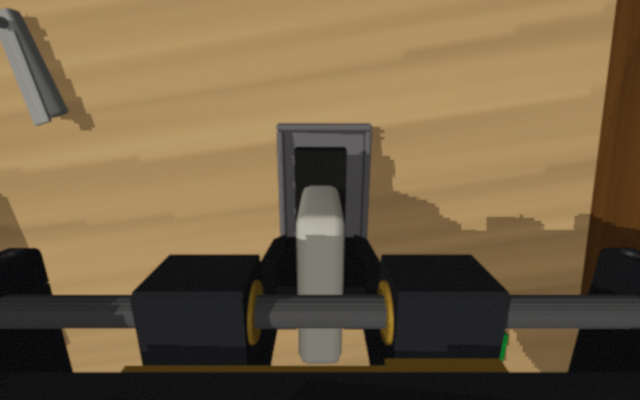

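Call:
servo_tool --moves "0 0 0 0.03 0; 0 0 0 0.055 0; 0 0 0 0.07 0; 0 0 0 0.078 0; 0 0 0 0.08 0; 0 0 0 0.08 0; 0 0 0 0.08 0"

```text
time: 35.75
ee_pos: [0.5013, 0.2957, 0.0308]
eef_rot: [-0.0, 0.997, -0.072, 0.0]
ft_force: [0.5, -0.2, -0.1]
width: 0.0178
```

Call:
servo_tool --moves "0 0 0 0.004 0; 0 0 0 0.006 0; 0 0 0 0.006 0; 0.5 0 0 0.006 0; 0.5 0 0 0.006 0; 0.5 0 0 0.006 0; 0.5 0 0 0.006 0; 0.5 0 0 -0.03 0; 0.5 0 0 -0.1 0; 0.5 0 0 -0.2 0; 0.5 0 0 -0.35 0; 0.5 0 0 -0.5 0"

```text
time: 36.95
ee_pos: [0.5008, 0.2955, 0.1828]
eef_rot: [0.0, 0.997, -0.072, -0.0]
ft_force: [0.9, -0.3, 0.7]
width: 0.0443
```

Run:
```python
from h import *
o=manip.get_obs();print(o["width"],o["ee_pos"],o["ft_force"])
f=grab("side"); save(f,"s16",(240,160,320,220),8)
f=grab("wrist"); save(f,"w16")
print(w2p(f,(.5013,.2957,.064)))
```

```text
0.04431801360780503 [0.50076278 0.29547869 0.18280165] [ 0.85447859 -0.25116188  0.666841  ]
[323.75503417 191.59995317]
```

View pics/s16.png

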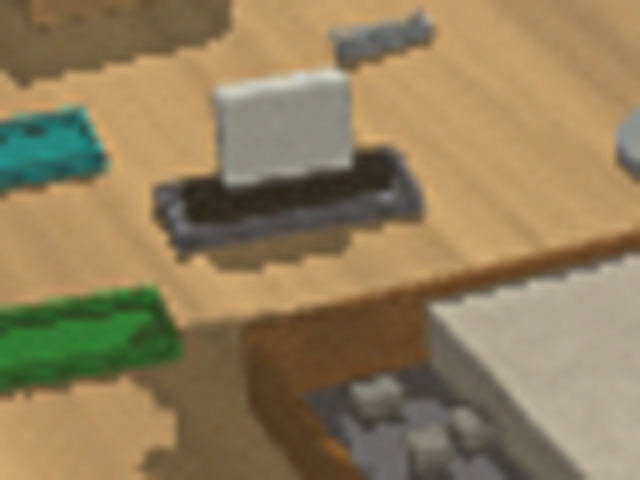

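View pics/w16.png

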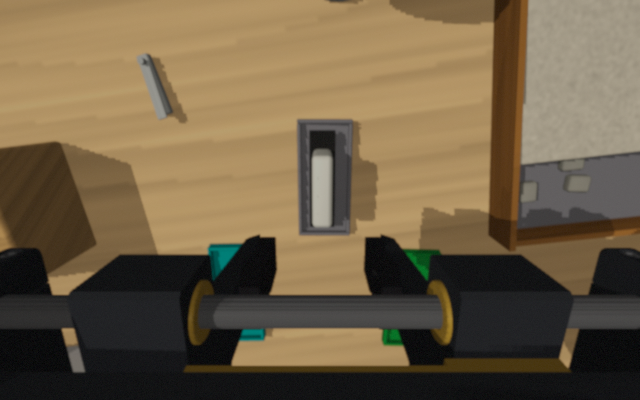

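Call:
servo_tool --moves "0.5 0.01 0.1 0 0; 0.5 0.02 0.25 0 0; 0.5 0.035 0.938 0 -0.046; 0.5 0.035 0.938 0 -0.046; 0.5 0.035 0.938 0 -0.046; 0.5 0.035 0.938 0 -0.046; 0.5 0.035 0.938 0 -0.046; 0.5 0.035 0.938 0 -0.046; 0.5 0.035 0.938 0 -0.046; 0.5 0.035 0.938 0 -0.046"

```text
time: 38.05
ee_pos: [0.471, 0.017, 0.1806]
eef_rot: [-0.0, 1.0, 0.001, -0.0]
ft_force: [0.4, 0.6, 0.1]
width: 0.0441
```

Call:
servo_tool --moves "0.5 -0.02 0.1 0 0; 0.5 -0.05 0.25 0 0; 0.5 -0.1 0.95 0 0; 0.5 -0.1 0.95 0 0; 0.5 -0.1 0.95 0 0; 0.5 -0.1 0.95 0 0; 0.5 -0.1 0.95 0 0; 0.5 -0.1 0.95 0 0; 0.5 -0.1 0.95 0 0; 0.5 -0.1 0.95 0 0"

```text
time: 39.05
ee_pos: [0.4412, -0.2674, 0.1806]
eef_rot: [-0.0, 1.0, 0.001, -0.0]
ft_force: [-0.7, -0.1, -0.3]
width: 0.0442
```

Run:
```python
from h import *
o=manip.get_obs();print(o["time"],o["ee_pos"],delta((.4372,-.3085,.0403)))
f=grab("wrist"); save(f,"w17")
for p in ((.565,-.318,.0265),(.499,-.313,.046),(.437,-.3086,.064)): print(w2p(f,p))
```

```text
39.05 [ 0.44119047 -0.26737163  0.1806434 ] (array([-0.0135,  0.1373,  0.4678]), np.float64(-89.8881071152602))
[381.56621235  40.01903713]
[375.57345515 120.46678498]
[370.22606719 196.06980092]
```

View pics/w17.png

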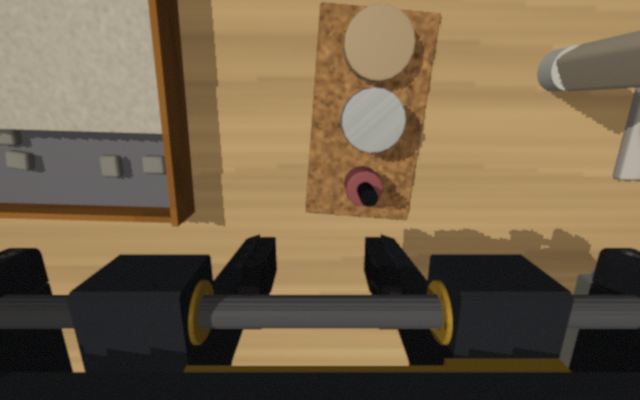

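Call:
servo_tool --moves "0.5 -0.013 0.06 0 0; 0.5 -0.013 0.137 0.05 0; 0.5 -0.013 0.137 0.18 0; 0.5 -0.013 0.137 0.32 0; 0.5 -0.013 0.137 0.41 0; 0.5 -0.013 0.137 0.45 0; 0.5 -0.013 0.137 0.465 0; 0.5 -0.013 0.137 0.465 0; 0 -0.013 0.137 0.465 0; 0 -0.013 0.137 0.465 0; 0 -0.013 0.137 0.465 0; 0 -0.013 0.137 0.465 0"

```text
time: 40.3
ee_pos: [0.4369, -0.3105, 0.0415]
eef_rot: [0.0, 1.0, -0.0, 0.0]
ft_force: [-0.3, 0.4, -0.1]
width: 0.0153
```

Call:
servo_tool --moves "0 0 0 0 0; 0 0 0 0 0; 0 0 0 0 0; 0 0 0 0 0"

```text
time: 40.7
ee_pos: [0.437, -0.3105, 0.0413]
eef_rot: [0.0, 1.0, -0.0, 0.0]
ft_force: [0.1, 1.5, 6.0]
width: 0.0151
```

Call:
servo_tool --moves "0 0 0 -0.05 0; 0 0 0 -0.15 0; 0 0 0 -0.28 0; 0 0.02 -0.05 -0.4 0; 0 0.06 -0.18 -0.4 0; 0 0.12 -0.33 -0.4 0; 0 0.2 -0.48 -0.4 0; 0 0.3 -0.63 -0.4 0; 0 0.38 -0.78 -0.4 0; 0 0.41 -0.9 -0.4 0; 0 0.41 -0.985 -0.4 0; 0 0.41 -0.985 -0.4 0"

```text
time: 41.9
ee_pos: [0.5597, -0.012, 0.1605]
eef_rot: [-0.0, 1.0, 0.002, -0.001]
ft_force: [-0.2, -0.7, -0.7]
width: 0.0147
```

Call:
servo_tool --moves "0 0 0 0.05 0; 0 0 0 0.15 0; 0 0 0 0.23 0; 0 0 0 0.27 0; 0 0 0 0.285 0; 0 0 0 0.287 0; 0 0 0 0.287 0; 0 0 0 0.287 0"

```text
time: 42.7
ee_pos: [0.5604, -0.0152, 0.0759]
eef_rot: [0.0, 1.0, -0.0, 0.001]
ft_force: [0.1, -0.0, -0.8]
width: 0.0152
```

Lower 4 mm, release with a small opening, rise.

Call:
servo_tool --moves "0 0 0 0.005 0; 0 0 0 0.009 0; 0 0 0 0.012 0; 0 0 0 0.013 0; 0 0 0 0.013 0; 0.5 0 0 0.013 0; 0.5 0 0 0.013 0; 0.5 0 0 0.013 0; 0.5 0 0 0 0; 0.5 0 0 -0.1 0; 0.5 0 0 -0.25 0; 0.5 0 0 -0.35 0"

```text
time: 43.9
ee_pos: [0.5604, -0.0151, 0.1827]
eef_rot: [0.0, 1.0, -0.0, 0.001]
ft_force: [0.2, -0.1, 0.0]
width: 0.044
```

Run:
```python
from h import *
o=manip.get_obs();print(o["time"],o["ee_pos"],delta((.499,-.3132,.0188)))
f=grab("wrist"); save(f,"w18")
print(w2p(f,(.5604,-.0152,.095)))
```

```text
43.9 [ 0.56037033 -0.01507974  0.18272125] (array([-0.2053,  0.9935,  0.5465]), np.float64(-90.02758171742266))
[322.2057977  201.34234297]
```

View pics/w18.png

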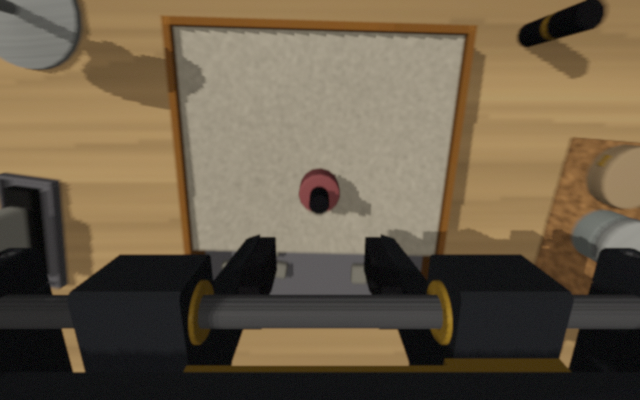

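Polish stands. Now the jar.

Call:
servo_tool --moves "0.8 -0.02 0.1 0 0; 0.8 -0.05 0.25 0 0; 1 -0.205 0.95 0 0; 1 -0.205 0.95 0 0; 1 -0.205 0.95 0 0; 1 -0.205 0.95 0 0; 1 -0.205 0.95 0 0; 1 -0.205 0.95 0 0; 1 -0.205 0.95 0 0; 1 -0.205 0.95 0 0"

```text
time: 44.95
ee_pos: [0.4988, -0.2982, 0.18]
eef_rot: [-0.0, 1.0, 0.001, -0.0]
ft_force: [-0.1, 0.9, 0.8]
width: 0.0878
```

Run:
```python
from h import *
o=manip.get_obs();print(o["time"],o["ee_pos"],delta((.499,-.3132,.0188)))
f=grab("wrist"); save(f,"w19")
for p in ((.565,-.318,.0265),(.499,-.313,.046)): print(w2p(f,p))
```

```text
44.95 [ 0.49884129 -0.29820043  0.18003846] (array([5.000e-04, 5.020e-02, 5.374e-01]), np.float64(-89.91524755191516))
[343.92036345 109.84145016]
[338.2548452  186.01457138]
```

View pics/w19.png

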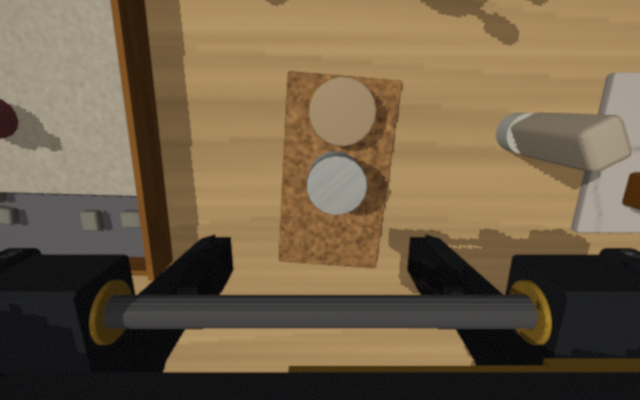

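Call:
servo_tool --moves "1 0 0.05 0 0; 1 0 0.05 0.1 0; 1 0 0.05 0.25 0; 1 0 0.05 0.38 0; 1 0 0.05 0.48 0; 1 0 0.05 0.52 0; 1 0 0.05 0.534 0; 1 0 0.05 0.534 0; 0 0 0.05 0.534 0; 0 0 0.05 0.534 0; 0 0 0.05 0.534 0; 0 0 0.05 0.534 0"

```text
time: 46.2
ee_pos: [0.4985, -0.3151, 0.0203]
eef_rot: [0.0, 1.0, -0.0, 0.0]
ft_force: [-1.0, 2.1, 1.0]
width: 0.0581
```

Call:
servo_tool --moves "0 0 0 0 0; 0 0 0 0 0; 0 0 0 0 0"

```text
time: 46.5
ee_pos: [0.4984, -0.315, 0.0201]
eef_rot: [0.0, 1.0, -0.0, 0.0]
ft_force: [-0.4, 2.1, 5.2]
width: 0.0537
```

Call:
servo_tool --moves "0 0 0 -0.05 0; 0 0 0 -0.15 0; 0 0 0 -0.3 0; 0 0.05 -0.05 -0.36 0; 0 0.12 -0.15 -0.36 0; 0 0.2 -0.28 -0.36 0; 0 0.3 -0.42 -0.36 0; 0 0.4 -0.56 -0.36 0; 0 0.422 -0.7 -0.36 0; 0 0.422 -0.78 -0.36 0; 0 0.422 -0.807 -0.36 0; 0 0.422 -0.807 -0.36 0"

```text
time: 47.7
ee_pos: [0.6249, -0.0725, 0.1275]
eef_rot: [0.0, 1.0, 0.0, -0.0]
ft_force: [0.4, -0.3, -1.3]
width: 0.0537
```

Call:
servo_tool --moves "0 0 0 0.05 0; 0 0 0 0.13 0; 0 0 0 0.2 0; 0 0 0 0.235 0; 0 0 0 0.247 0; 0 0 0 0.247 0; 0 0 0 0.247 0"

```text
time: 48.4
ee_pos: [0.6256, -0.0735, 0.0546]
eef_rot: [0.0, 1.0, -0.0, 0.001]
ft_force: [0.5, -0.8, -1.0]
width: 0.0539
```

Call:
servo_tool --moves "0 0 0 0.005 0; 0 0 0 0.009 0; 0 0 0 0.012 0; 0 0 0 0.012 0; 0 0 0 0.012 0; 1 0 0 0.012 0; 1 0 0 0.012 0; 1 0 0 0.012 0; 1 0 0 0.01 0; 1 0 0 -0.1 0; 1 0 0 -0.25 0; 1 0 0 -0.4 0"

```text
time: 49.6
ee_pos: [0.6248, -0.0728, 0.1749]
eef_rot: [-0.0, 1.0, -0.0, -0.001]
ft_force: [0.4, -0.4, -0.3]
width: 0.0884
```

Call:
servo_tool --moves "1 -0.02 0.1 0 0; 1 -0.05 0.25 0 0; 1 -0.2 0.8 0 0; 1 -0.2 0.8 0 0; 1 -0.2 0.8 0 0; 1 -0.2 0.8 0 0; 1 -0.2 0.8 0 0; 1 -0.2 0.8 0 0; 1 -0.2 0.8 0 0"

```text
time: 50.5
ee_pos: [0.5654, -0.3114, 0.1737]
eef_rot: [-0.0, 1.0, 0.001, -0.0]
ft_force: [0.1, -0.3, 0.3]
width: 0.0883
```

Run:
```python
from h import *
o=manip.get_obs();print(o["time"],o["ee_pos"],delta((.5647,-.3183,.0100)))
f=grab("wrist"); save(f,"w20")
print(w2p(f,(.565,-.318,.0265)))
f=grab("side"); save(f,"s20",(260,150,420,300),4)
```

```text
50.5 [ 0.56540739 -0.3114495   0.17371004] (array([-0.0024,  0.023 ,  0.5457]), np.float64(-89.93898694783002))
[328.72607048 183.14699387]
```

View pics/w20.png

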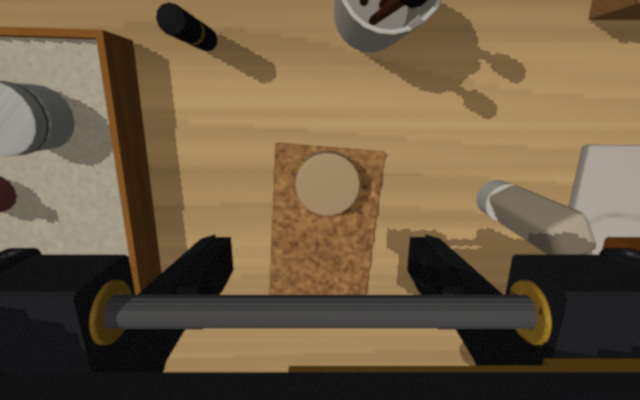

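View pics/s20.png

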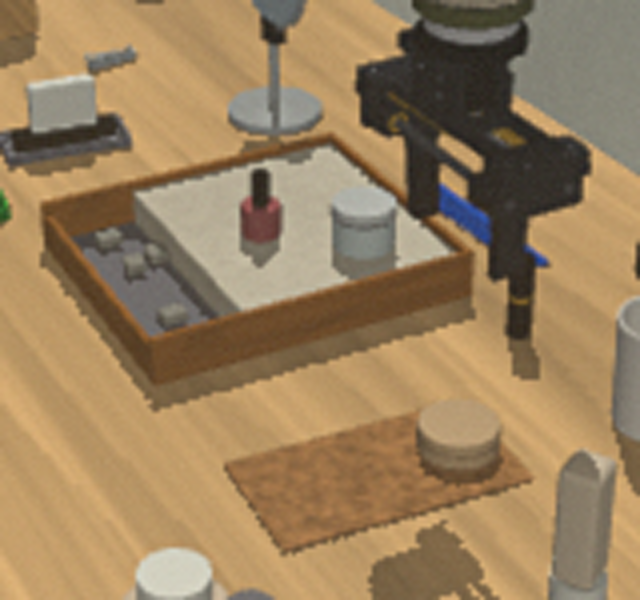

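Jar and polish stand. Now the compact.

Call:
servo_tool --moves "1 -0.002 0.023 0 0; 1 -0.002 0.023 0.1 0; 1 -0.002 0.023 0.25 0; 1 -0.002 0.023 0.38 0; 1 -0.002 0.023 0.48 0; 1 -0.002 0.023 0.52 0; 1 -0.002 0.023 0.54 0; 1 -0.002 0.023 0.542 0; 0 -0.002 0.023 0.542 0; 0 -0.002 0.023 0.542 0; 0 -0.002 0.023 0.542 0; 0 -0.002 0.023 0.542 0"

```text
time: 51.8
ee_pos: [0.5646, -0.3199, 0.0118]
eef_rot: [0.0, 1.0, -0.0, 0.0]
ft_force: [-0.2, -0.2, 3.7]
width: 0.0615
```

Call:
servo_tool --moves "0 0 0 0 0; 0 0 0 0 0; 0 0 0 0 0"

```text
time: 52.1
ee_pos: [0.5646, -0.3199, 0.0118]
eef_rot: [0.0, 1.0, -0.0, 0.0]
ft_force: [-1.5, 1.3, 5.9]
width: 0.0612
```

Call:
servo_tool --moves "0 0 0 -0.05 0; 0 0 0 -0.15 0; 0 0 0 -0.3 0; 0 0 0 -0.45 0; 0 0.05 -0.08 -0.45 0; 0 0.1 -0.2 -0.45 0; 0 0.15 -0.35 -0.45 0; 0 0.2 -0.5 -0.45 0; 0 0.25 -0.65 -0.45 0; 0 0.285 -0.75 -0.45 0; 0 0.285 -0.8 -0.45 0; 0 0.285 -0.8 -0.45 0"

```text
time: 53.3
ee_pos: [0.6497, -0.0783, 0.1465]
eef_rot: [0.0, 1.0, 0.001, -0.0]
ft_force: [-0.2, -0.4, -0.6]
width: 0.061
```

Run:
```python
from h import *
o=manip.get_obs();print(o["time"],o["width"],o["ee_pos"],delta((.650,.036,.0428)))
```

```text
53.3 0.06103341372719625 [ 0.64974866 -0.07829578  0.14650158] (array([ 0.0016, -0.381 ,  0.3457]), np.float64(-89.890496894))
```

Call:
servo_tool --moves "0 0 -0.1 0 0; 0 0 -0.22 0 0; 0 0 -0.34 0 0; 0 0 -0.381 0.05 0; 0 0 -0.381 0.15 0; 0 0 -0.381 0.24 0; 0 0 -0.381 0.3 0; 0 0 -0.381 0.325 0; 0 0 -0.381 0.335 0; 0 0 -0.381 0.338 0; 0 0 -0.381 0.338 0"

```text
time: 54.4
ee_pos: [0.6505, 0.034, 0.0456]
eef_rot: [0.0, 1.0, -0.0, 0.001]
ft_force: [-0.2, -0.7, -0.3]
width: 0.0611
```

Call:
servo_tool --moves "0 0 0 0.004 0; 0 0 0 0.008 0; 0 0 0 0.01 0; 0 0 0 0.01 0; 0 0 0 0.01 0; 1 0 0 0.01 0; 1 0 0 0.01 0; 1 0 0 0.01 0; 1 0 0 0 0; 1 0 0 -0.1 0; 1 0 0 -0.25 0; 1 0 0 -0.4 0"

```text
time: 55.6
ee_pos: [0.6497, 0.0345, 0.166]
eef_rot: [-0.0, 1.0, -0.0, -0.001]
ft_force: [-0.1, -0.6, -0.1]
width: 0.0878
```

Call:
servo_tool --moves "1 -0.05 0.1 -0.05 0; 1 -0.1 0.3 -0.1 0; 1 -0.5 1 -0.2 0; 1 -0.5 1 -0.2 0; 1 -0.5 1 -0.2 0; 1 -0.5 1 -0.2 0; 1 -0.5 1 -0.2 0; 1 -0.5 1 -0.2 0; 1 -0.5 1 -0.2 0; 1 -0.5 1 -0.2 0; 1 -0.5 1 -0.2 0"

```text
time: 56.7
ee_pos: [0.5005, -0.264, 0.2244]
eef_rot: [-0.0, 1.0, 0.001, -0.0]
ft_force: [0.7, 0.4, -0.1]
width: 0.0884
```

Run:
```python
from h import *
o=manip.get_obs();print(o["time"],o["ee_pos"],o["ft_force"])
f=grab("top"); save(f,"t21",(145,110,455,310),2.5)
f=grab("side"); save(f,"s21",(260,150,420,300),4)
```

```text
56.7 [ 0.50054399 -0.26401019  0.22443015] [ 0.69685211  0.42388645 -0.09143649]
```

View pics/t21.png

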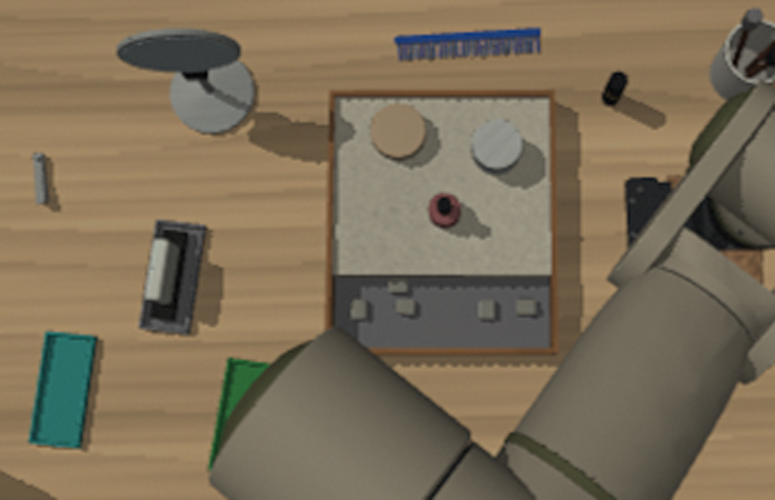

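View pics/s21.png

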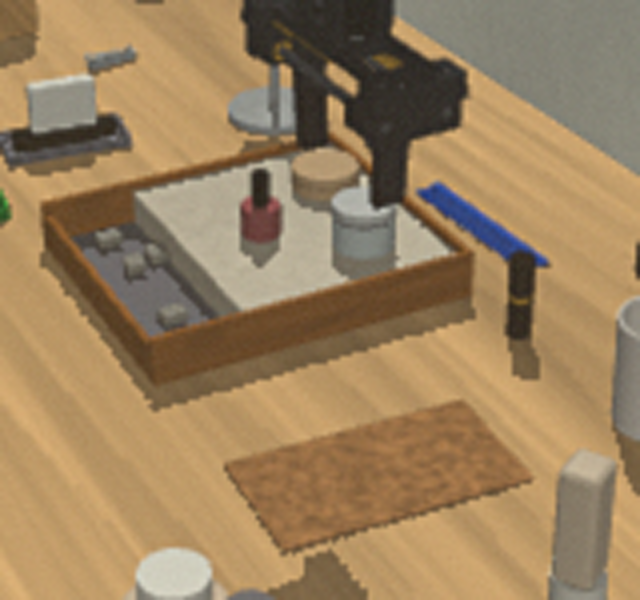

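Run:
```python
from h import *
f=grab("top"); save(f,"t22",(275,205,375,260),8)
c=np.array([.5915,-.0126]); M=np.array([[np.cos(-.028),-np.sin(-.028)],[np.sin(-.028),np.cos(-.028)]])
for u,v in((398,287),(358,309),(404,307),(487,309),(527,307)):
    for z in(.015,.026):
        print((u,v),z,(M.T@(p2w(f,145+u/2.5,110+v/2.5,z)[:2]-c)).round(3))
```

```text
(398, 287) 0.015 [-0.112  0.049]
(398, 287) 0.026 [-0.113  0.048]
(358, 309) 0.015 [-0.136  0.093]
(358, 309) 0.026 [-0.137  0.092]
(404, 307) 0.015 [-0.134  0.042]
(404, 307) 0.026 [-0.135  0.042]
(487, 309) 0.015 [-0.136 -0.05 ]
(487, 309) 0.026 [-0.137 -0.049]
(527, 307) 0.015 [-0.134 -0.094]
(527, 307) 0.026 [-0.135 -0.093]
```

View pics/t22.png

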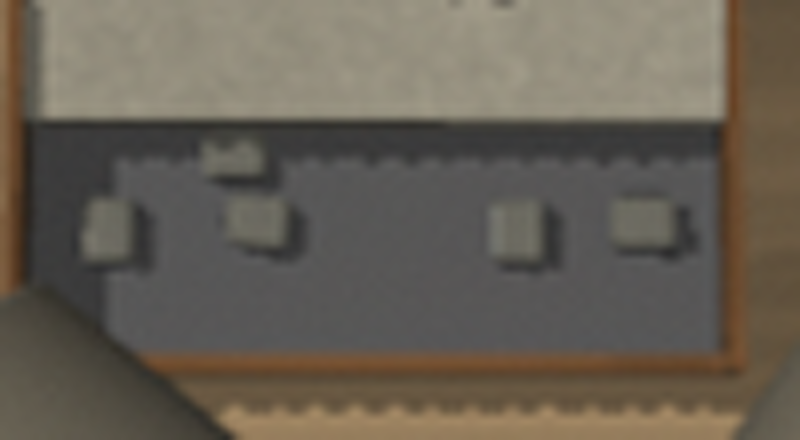

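Run:
```python
from workcell import manip
print(manip.job_done(), manip.get_obs()["time"])
```

```text
the job is handed in; nothing more can be done
the job is handed in; nothing more can be done
```

The job is done and handed in at about 57 s of the allowed 210 s. `job_done()` gave no verdict, and the script printed "nothing more can be done" twice, once for the closing time reading.

**What I did:**
- I set the compact, jar and polish on the cork mat and let go of them.
- I wiped the five chips present into the trough in two passes with the scraper, and the fingers touched none of them as far as I could see.
- I stood the scraper back in its grey rest, then returned the polish, jar and compact to the white top of the board.

**Last checks (top and side cameras just before hand-in):**
- **Chips:** all five lie in the trough, at about -0.112 to -0.137 m in the board's x. One rests against the board's front step, possibly tilted. I estimated its height only by eye, but it looks well below the top.
- **Returned items:** the compact, jar and polish stand upright on the white top.
- **Scraper:** it stands upright in the rest, about centred.
- **Bystanders:** those in view looked unmoved.
- **Robot:** the gripper is clear of everything.

**Problems seen:** I saw no knocked object and no grip slip. After the second pass a dark spot by the right rim looked like a missed chip. I lifted the scraper for another look, and it was only a shadow.

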